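# Warm the mugs on the heated rack

## Robot

A 6-joint arm with a two-finger parallel gripper is mounted at the origin on a cart in front of the work surface, level with it; the furniture and walls round the work are solid. World frame = base frame: x ahead of the robot, y to its left, z up, the work surface at z = 0. Lengths are in m, angles in degrees, forces in N, time in s.
With the tool pointing down it reaches from about 0.35 to 0.975 m from the base axis. Payload 17.4 kg.
Tool frame: the origin (TCP) lies midway between the tips of the shut fingers; the grasp point (between the pads) lies 19 mm behind it; z points along the fingers, y is the line along which they close (so a half turn about z gives the same grasp; the last joint's range is limited). The gripper opens to 85 mm and grips with 20 to 120 N. Pads are 22 mm wide; open, the fingers measure 114 mm over their backs; the gripper's body (76 mm by 85 mm) begins 54 mm behind the grasp point. The pads swing forward as they close: fully open they stand 13 mm farther back than shut.
Start: joints at [72.376, 6.646, 82.598, -0, 90.757, -2.166], TCP at [0.18, 0.651, 0.202] pointing down, gripper open.
Joint ranges: [-162.19, 162.19], [-47.58, 125.68], [4.15, 143.07], [-65.23, 245.23], [0.69, 171.88], [-170.13, 170.13]. Speed limits (degrees/s): [108.29, 108.29, 127.2, 180, 180, 180].

## Interface

Orientations are given as a 3x3 rotation matrix whose columns are the frame's x, y, z axes.
In Python, from bench import readout, eyes, bot gives the robot as it stands.
- The arm moves only by the tool jog_arm, never from a script. Its argument "increments" is a list of rows, each an object with "dr": the turn, a rotation vector about the tool's x, y, z in rad, a list of three; "xyz": the shift along the tool's x, y, z in mm, a list of three; "claw": the opening, from -1 (shut) to 1 (fully open). In form: [{"dr": [rx, ry, rz], "xyz": [tx, ty, tz], "claw": claw}, ...]. A call has 1 to 12 rows; each row is the pose to reach, as a shift and turn from the pose commanded when the call began, along the tool's axes at that moment; what a row does not reach only later rows make up. A row lasts 1/10 s, in which the tool goes at most 50 mm and 8.59 degrees, less where a joint would pass 70% of its speed; a pose out of reach is approached as far as the arm can. A call with a gripper value outside its range is refused whole. The fingers move at their own pace and stop on an object; "squeeze" is the grip in N (left out, the last holds). Time passes only in rows, so rows that repeat a pose let the fingers close. It gives the time, the measured TCP pose, the force, the opening and the grip force at its end, in the units of the state.
- readout.get_obs(): the state, without advancing time (a new reading comes with each control period).
- eyes.capture(name): name is "side" or "top"; returns the picture (480x640x3 uint8, red, green, blue); there is no depth.
- eyes.get_calibration(name): a dict with "fx", "fy", "cx", "cy" (pixels), "rvec" (rotation vector, rad) and "tvec" (3), from world to camera coordinates, as OpenCV has them. Camera axes: x right, y down, z forward; pixel columns grow to the right and rows downward; lengths in m; the calibration is good to about 2 mm. A picture is of the moment at which its call begins. get_calibration takes no time and is no camera call.
- bot.job_done(): hands the job in; it is judged then, once.
The state is a dict: "time": time; "q": joint angles; "joint_vel": joint speeds; "joint_efforts": joint torques, N m; "tool_pos": TCP position; "eef_rot": TCP orientation; "force": force on the tool from outside, world axes, zero at the start; "ft_torque": the same for the moment, N m; "opening": opening from 0.0 (shut) to 1.0 (fully open); "gripper_force": force on a finger pad.
Only numpy, scipy, OpenCV 4.12 (cv2) and the standard library are available. Lean on these libraries where they do the work, as an engineer would, in place of code of your own. Each camera call takes 0.05 s, during which the arm holds its last target. There are 200 camera calls.

## Task

Set the mugs to warm: hang every white mug on the worktop by its handle on the heated mug rack, one to a hook. Draw the locking pin out of the catch of the splash cover at the right end of the rack and park it in its two vee rests beside the switch pod; once all the mugs hang, lift the cover well up, flip the toggle switch under it to the right (on) and lower the cover fully shut. Do not shift the honey jar or the lemon.

Things in the scene. Friction and masses are not known exactly. Their poses are not given: they have to be found in the camera images.
- mug1_c (a point): white straight-sided mug, 65 mm diameter, 92 mm high, 150 to 250 g, D handle. Point on its axis half-way up (46 mm above the underside). Own z up out of the mouth, own +x from axis to handle. Two or three such mugs are present; an absent one reads None. Best gripped across the body along own y (square to the handle), 60 to 70 mm above the underside
- mug1_eye (a point): middle of that mug's handle opening: 43.5 mm from its axis along own +x, 57 mm above its underside; same axes. The handle is a bar 10 mm thick in the own x-z plane, reaching 64 mm from the axis; its opening runs from 33 to 53 mm from the axis and from about 38 to 78 mm above the underside
- mug2_c (a point): white straight-sided mug, 65 mm diameter, 92 mm high, 150 to 250 g, D handle. Point on its axis half-way up (46 mm above the underside). Own z up out of the mouth, own +x from axis to handle. Two or three such mugs are present; an absent one reads None. Best gripped across the body along own y (square to the handle), 60 to 70 mm above the underside
- mug2_eye (a point): middle of that mug's handle opening: 43.5 mm from its axis along own +x, 57 mm above its underside; same axes. The handle is a bar 10 mm thick in the own x-z plane, reaching 64 mm from the axis; its opening runs from 33 to 53 mm from the axis and from about 38 to 78 mm above the underside
- mug3_c (a point): white straight-sided mug, 65 mm diameter, 92 mm high, 150 to 250 g, D handle. Point on its axis half-way up (46 mm above the underside). Own z up out of the mouth, own +x from axis to handle. Two or three such mugs are present; an absent one reads None. Best gripped across the body along own y (square to the handle), 60 to 70 mm above the underside
- mug3_eye (a point): middle of that mug's handle opening: 43.5 mm from its axis along own +x, 57 mm above its underside; same axes. The handle is a bar 10 mm thick in the own x-z plane, reaching 64 mm from the axis; its opening runs from 33 to 53 mm from the axis and from about 38 to 78 mm above the underside
- rack: heated mug rack, fixed, of steel rod on an aluminium base 12 mm thick. Origin on the worktop under the line of the hooks; own x away from the robot, y left, z up. A 13 mm rail runs 45 mm behind the hooks (top 157 mm up); a 12 mm heated tube runs along y right under the hooks, its axis 84 mm above the worktop. Uprights at y = 257 and -183 mm. Switch pod at its right front end
- hook1 (a point): left hook (160 mm apart), a bent rod 7 mm thick. Point on the rod's axis, mid-way along its 37 mm level part, 150 mm above the worktop; axes as the rack's. The level part runs along y; its right (-y) end is joined to the rail, its free left end turns up (tip 18 mm above the axis, 31 mm left of the point). Slip a handle on from the left, then lower it 14 mm or so
- hook2 (a point): middle hook (160 mm apart), a bent rod 7 mm thick. Point on the rod's axis, mid-way along its 37 mm level part, 150 mm above the worktop; axes as the rack's. The level part runs along y; its right (-y) end is joined to the rail, its free left end turns up (tip 18 mm above the axis, 31 mm left of the point). A mug hung with its handle towards the rack leans back on the tube
- hook3 (a point): right hook (160 mm apart), a bent rod 7 mm thick. Point on the rod's axis, mid-way along its 37 mm level part, 150 mm above the worktop; axes as the rack's. The level part runs along y; its right (-y) end is joined to the rail, its free left end turns up (tip 18 mm above the axis, 31 mm left of the point)
- pin_knob (a point): locking pin: steel shank 7 mm thick with a black knob 14 mm thick, 20 mm long at its right end, 30 g. Point at the knob's centre; own +y along the shank, which reaches 10 to 62 mm left of it. At the start it lies along the rack's y, 66 mm above the worktop, through two steel eyes (tops 76 mm up) in front of the cover; draw it straight right by 60 mm to clear them. It may roll about y
- rest (a point): where the knob's centre belongs when the pin is parked: 50 mm above the worktop, beside the pod on its right. Pin along the rack's y, knob to the right, shank lying in two open-topped steel vee rests that stand 22 and 48 mm left of this point, 6 mm thick, 17 mm wide at the top, tops 59 mm above the worktop
- cover (a joint): grey splash cover over the switch: a hood 90 mm long (front to back), 48 mm wide, 32 mm high. Angle in rad: 0 shut, grows as its front end is lifted up and back, 1.9 fully open. Light hinge friction (about 0.5 N at the front end): it stays at any angle. While the pin is in the eyes it lies over the cover's front tongue and the cover cannot rise
- cover_grip (a point): grip point on the cover, moving with it: mid-width, 12 mm behind its front end, 18 mm above its lower edge (72 mm above the worktop when shut). Grip across its 48 mm width, along the rack's y; the hood can turn between the pads. The pod below is 42 mm wide, its top 52 mm above the worktop
- cover_hinge (a point): the cover's hinge axis (fixed), at its far lower edge, mid-width, 54 mm above the worktop; axis along the rack's y. When shut the grip point is 78 mm nearer the robot (rack -x) and 18 mm higher
- toggle (a joint): steel bat toggle under the cover. Angle in rad: 0 off (leaning left, rack +y), 0.8 on (leaning right). Stays where it is left; about 1 N at the tip moves it; hard stop at each end
- toggle_tip (a point): point near the top of the toggle lever, 24 mm from its pivot (3 mm of rounding beyond it); lever 9 mm thick there. The pivot is on the pod's top, 52 mm above the worktop, mid-width, 62 mm in front of the cover's hinge; the tip moves 9 mm either side of the middle
- honey: bystander: honey jar with red lid, 65 mm wide, 100 mm high, on the worktop left of the mugs; origin under its centre
- lemon: bystander: lemon, 78 mm long, on the worktop right of the mugs, in front of the pod; origin under its centre
There are look-alikes about, which are no part of the job. Leave any blue or purple look-alike of the part that bears mug2_c alone.

How it is judged:
By the outcome, as a careful person would: the job done as asked, in the order asked, and still so for the second after the job is handed in, with the robot touching nothing.
Of mug1, mug2, mug3 only 2 to 3 are there at a start; the rules pass over those that are not, and their reading is None.
At some moment in a run one of mug1, mug2, mug3 may be knocked a few centimetres aside while the robot is not near it.
It also fails if it takes over 208 s, if anything falls off the work surface, if the arm or the gripper's body presses on something with over 40 N, if the wrist force passes 120 N, or if a joint passes its speed limit or range.

## Working session

There is one attempt and no reset: what is moved stays moved. The work goes in short steps, Python scripts to look and compute and a tool call to move; the robot and the scene stay as the last step left them, time stands still between calls to the robot, and variables do not carry over. Pictures are saved under pics/ and viewed, at most 14 in all, crops included, and the job is handed in when it is done.

Besides the shell and the picture viewer there is one more tool, called after ">>>" by a JSON object that holds its "fn" and its "kwargs". jog_arm: Moves the arm, as the interface text tells. Its arguments: {"type":"object","properties":{"increments":{"type":"array"},"squeeze":{"type":"number"}},"required":["increments"]}

```bash
mkdir -p pics; ls; python3 - <<'E'
from bench import readout, eyes, bot
import cv2
for n in("side","top"):
    im=eyes.capture(n); cv2.imwrite(f"pics/{n}0.png",im[:,:,::-1]); c=eyes.get_calibration(n); print(n,c)
    R=cv2.Rodrigues(c["rvec"])[0] if hasattr(c["rvec"],"shape") else cv2.Rodrigues(__import__("numpy").array(c["rvec"]))[0]
    print("pos",-R.T@c["tvec"])
o=readout.get_obs();print(o)
E
```

```text
pics
side {'fx': 509.7359948312509, 'fy': 509.7359948312509, 'cx': 322.9804057932216, 'cy': 236.00048028004207, 'rvec': array([ 2.01149981, -0.48143594,  0.28336744]), 'tvec': array([-0.52333176,  0.23629454,  1.05925504])}
pos [ 0.09854261 -0.97529638  0.70058462]
top {'fx': 499.12800158620746, 'fy': 499.12800158620746, 'cx': 322.63562017258596, 'cy': 239.64799729667916, 'rvec': array([ 2.14773975, -2.11001323,  0.22607992]), 'tvec': array([0.01888384, 0.60840547, 1.17040135])}
pos [0.37277555 0.05113935 1.26442726]
{'time': 0.1, 'q': array([ 7.23775575e+01,  6.67241303e+00,  8.26303801e+01,  1.74441063e-03,
        9.07573892e+01, -2.16473353e+00]), 'joint_vel': array([ 0.09566467, -0.02716629, -0.18492794,  0.04497358, -0.10645494,
       -0.15714278]), 'joint_efforts': array([ 2.11277242e-03, -7.33671570e+01, -6.33790827e+01,  8.93251809e-05,
        5.38996886e-03, -3.35031267e-06]), 'tool_pos': array([0.17983405, 0.65040117, 0.20094049]), 'eef_rot': array([[-9.63827535e-01,  2.66526477e-01, -3.47009533e-04],
       [ 2.66526693e-01,  9.63827027e-01, -9.91870492e-04],
       [ 7.00974188e-05, -1.04847939e-03, -9.99999448e-01]]), 'force': array([ 1.07251147, -0.41672119, -0.27862418]), 'ft_torque': array([-0.02109985, -0.03366702,  0.02529364]), 'gripper_force': 0.0, 'opening': 0.9965174854203895}
```

View pics/side0.png

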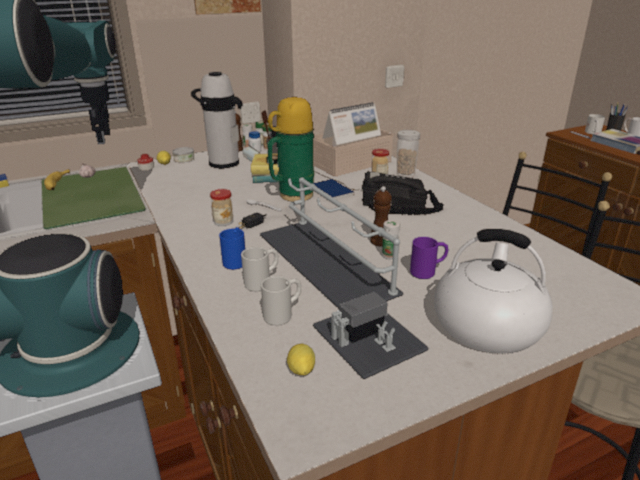

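View pics/top0.png

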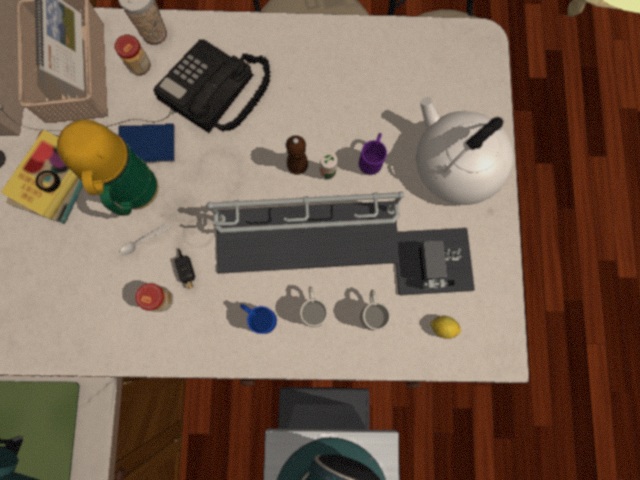

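The top view shows two white mugs at about (313,312) and (375,315), blue and purple decoys, the rack at (215–400, 195–270), and the pod at about (435,262). I'll zoom in to measure.

```bash
python3 - <<'E'
import cv2
t=cv2.imread("pics/top0.png")[185:335,200:480]; cv2.imwrite("pics/t1.png",cv2.resize(t,None,fx=2.85,fy=2.85,interpolation=cv2.INTER_CUBIC))
s=cv2.imread("pics/side0.png")[170:370,230:440]; cv2.imwrite("pics/s1.png",cv2.resize(s,None,fx=3,fy=3,interpolation=cv2.INTER_CUBIC))
E
```

```text
(no output)
```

View pics/t1.png

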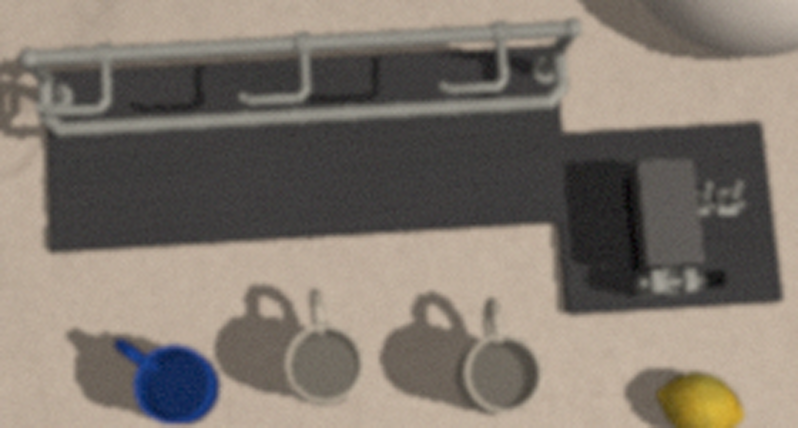

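View pics/s1.png

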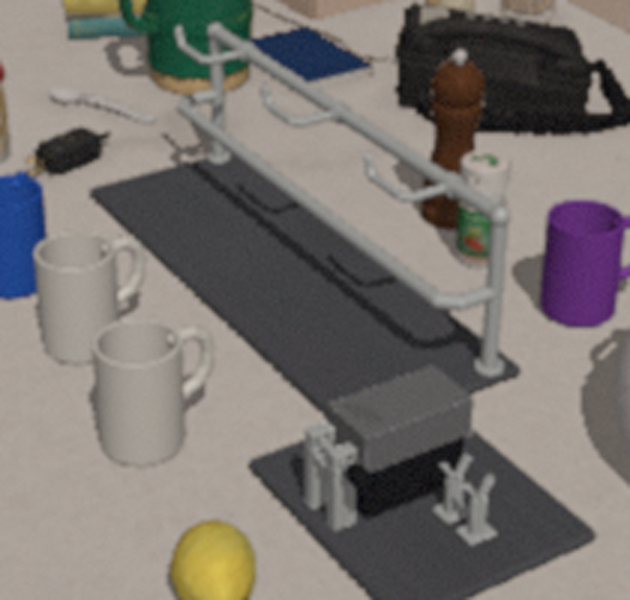

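```bash
python3 - <<'E'
import cv2,numpy as np
t=cv2.imread("pics/top0.png")[225:300,395:475]; s=cv2.imread("pics/side0.png")[285:360,315:405]
f=lambda a,k:cv2.resize(a,None,fx=k,fy=k,interpolation=cv2.INTER_CUBIC)
a,b=f(t,5),f(s,4.4)
h=max(len(a),len(b)); p=lambda i:cv2.copyMakeBorder(i,0,h-len(i),0,0,cv2.BORDER_CONSTANT)
o=cv2.convertScaleAbs(np.hstack([p(a),p(b)]),alpha=1.4,beta=20);print(a.shape,b.shape,o.shape);cv2.imwrite("pics/p1.png",o)
E
```

```text
(375, 400, 3) (330, 396, 3) (375, 796, 3)
```

View pics/p1.png

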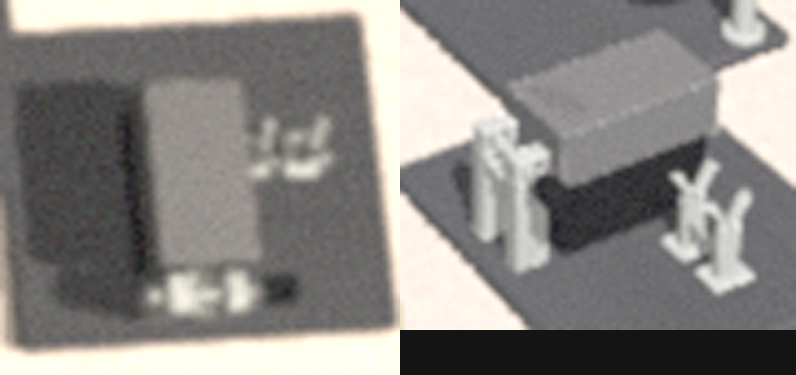

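The pod zoom shows the knob (black) just right of the two eyes at about (283,288) in the top crop and (548,186) in the side crop. The vees are at about (265,150) and (316,148) in the top crop. Next I'll triangulate and fit the rack pose.

```bash
cat >h.py <<'E'
import numpy as np,cv2
from bench import eyes,readout
C={}
for n in("side","top"):
    c=eyes.get_calibration(n);K=np.array([[c["fx"],0,c["cx"]],[0,c["fy"],c["cy"]],[0,0,1]])
    R=cv2.Rodrigues(c["rvec"])[0];C[n]=(K,R,np.array(c["tvec"]))
def P(n): K,R,t=C[n]; return K@np.c_[R,t]
def proj(n,X): K,R,t=C[n]; p=(np.atleast_2d(X)@R.T+t)@K.T; return p[:,:2]/p[:,2:]
def tri(s,t):
    X=cv2.triangulatePoints(P("side"),P("top"),np.array(s,float).reshape(2,1),np.array(t,float).reshape(2,1))[:,0];X=X[:3]/X[3]
    return X,np.r_[proj("side",X)[0]-s,proj("top",X)[0]-t]
def onz(n,px,z):
    K,R,t=C[n]; d=R.T@np.linalg.inv(K)@np.r_[px,1]; o=-R.T@t; return o+d*(z-o[2])/d[2]
E
cat >m.py <<'E'
from h import *
from scipy.optimize import least_squares
np.set_printoptions(precision=4,suppress=True)
T1=lambda x,y:np.array([x/2.85+200,y/2.85+185]);S1=lambda x,y:np.array([x/3+230,y/3+170])
TP=lambda x,y:np.array([x/5+395,y/5+225]);SP=lambda x,y:np.array([(x-400)/4.4+315,y/4.4+285])
pts={"postR":(S1(500,212),T1(573,28)),"postL":(S1(215,32),T1(28,58)),
"h1c":(S1(213,62),T1(103,108)),"h2c":(S1(305,122),T1(303,97)),"h3c":(S1(408,197),T1(502,87)),
"h2tip":(S1(266,93),T1(243,97)),"h3tip":(S1(368,163),T1(445,86)),
"mugA":(S1(75,250),T1(322,365)),"mugB":(S1(138,338),T1(500,372)),
"knob":(SP(548,186),TP(283,288)),"eyeL":(SP(497,122),TP(185,292)),"eyeR":(SP(530,150),TP(240,290)),
"v1":(SP(692,195),TP(264,150)),"v2":(SP(728,225),TP(316,148)),
"cFL":(SP(513,85),TP(160,262)),"cFR":(SP(568,135),TP(262,260)),"cBL":(SP(660,30),TP(145,83)),"cBR":(SP(718,72),TP(243,78))}
X={}
for k,(s,t) in pts.items(): X[k],e=tri(s,t); print(k,X[k],e.round(1))
# rack fit
def rk(p,L):
    c,s=np.cos(p[2]),np.sin(p[2]); L=np.array(L); return np.c_[p[0]+c*L[:,0]-s*L[:,1],p[1]+s*L[:,0]+c*L[:,1],L[:,2]]
def f(p):
    h=p[3]; L=[(.045,-.183,.1505),(.045,.257,.1505)]+[(0,h+d-.0165,.15) for d in(.16,0,-.16)]
    W=rk(p,L);k=["postR","postL","h1c","h2c","h3c"]
    return np.r_[(proj("side",W)-[pts[i][0] for i in k]).ravel(),(proj("top",W)-[pts[i][1] for i in k]).ravel()]
r=least_squares(f,[.6,.1,0,.04],loss="soft_l1");p=r.x;print("rack",p,f(p).round(1))
c,s=np.cos(p[2]),np.sin(p[2]);Ri=np.array([[c,s,0],[-s,c,0],[0,0,1]])
for k in X: print(k,(Ri@(X[k]-[p[0],p[1],0])*1000).round(0))
for k,z in(("mugA",.092),("mugB",.092)): print(k,onz("top",pts[k][1],z),onz("side",pts[k][0],z))
print("handle",onz("top",T1(316,292),.075),onz("top",T1(490,300),.075))
E
python3 m.py
```

```text
postR [ 0.6979 -0.1481  0.1559] [ 0.1 -0.  -0.   0.1]
postL [0.6645 0.2911 0.1518] [ 0.1 -0.  -0.   0.1]
h1c [0.6291 0.228  0.1499] [-1.4  0.3  0.6 -1.6]
h2c [0.6412 0.0678 0.152 ] [-1.6  0.4  0.7 -1.8]
h3c [ 0.65   -0.0913  0.1531] [-0.7  0.2  0.3 -0.7]
h2tip [0.6335 0.117  0.1621] [ 0.1 -0.  -0.   0.1]
h3tip [ 0.6448 -0.0433  0.163 ] [ 0.4 -0.1 -0.2  0.4]
mugA [0.4278 0.0497 0.0931] [-0.3  0.   0.1 -0.4]
mugB [ 0.4239 -0.0954  0.0946] [-0.1  0.   0.  -0.1]
knob [ 0.5038 -0.2806  0.0745] [ 1.  -0.2 -0.3  0.8]
eyeL [ 0.5019 -0.2329  0.0786] [ 0.3 -0.1 -0.1  0.3]
eyeR [ 0.504  -0.2594  0.0795] [ 0. -0. -0.  0.]
v1 [ 0.5779 -0.2828  0.0439] [ 0.1 -0.  -0.   0.1]
v2 [ 0.5798 -0.309   0.0443] [-0.2  0.   0.1 -0.1]
cFL [ 0.5162 -0.2199  0.0863] [-0.1  0.   0.  -0.1]
cFR [ 0.5179 -0.2681  0.0888] [-0.2  0.1  0.1 -0.2]
cBL [ 0.6016 -0.214   0.0875] [ 0.3 -0.1 -0.1  0.3]
cBR [ 0.6043 -0.2606  0.0912] [ 0.3 -0.1 -0.1  0.3]
rack [0.6412 0.0321 0.0775 0.0534] [ 0.5  1.6  0.5  0.2 -2.4  0.4 -2.8  1.1 -0.6  1.2 -1.  -0.2 -0.2 -0.5
  0.4 -0.3  0.2 -0.3 -0.2 -0.7]
postR [  43. -184.  156.]
postL [ 43. 256. 152.]
h1c [  3. 196. 150.]
h2c [  3.  36. 152.]
h3c [  -1. -124.  153.]
h2tip [ -1.  85. 162.]
h3tip [ -2. -76. 163.]
mugA [-211.   34.   93.]
mugB [-226. -110.   95.]
knob [-161. -301.   75.]
eyeL [-159. -253.   79.]
eyeR [-159. -280.   80.]
v1 [ -88. -309.   44.]
v2 [ -88. -335.   44.]
cFL [-144. -242.   86.]
cFR [-146. -290.   89.]
cBL [ -59. -242.   88.]
cBR [ -59. -289.   91.]
mugA [0.427 0.05  0.092] [0.4293 0.0515 0.092 ]
mugB [ 0.4238 -0.0956  0.092 ] [ 0.4256 -0.0916  0.092 ]
handle [0.4882 0.0562 0.075 ] [ 0.484  -0.0896  0.075 ]
```

```bash
cat >st.py <<'E'
# usage: st.py x y z ... targets in rack mm -> tool-frame increments from measured pose
from h import *; import sys
from scipy.spatial.transform import Rotation as Ro
np.set_printoptions(precision=3,suppress=True)
O=np.array([.6412,.0321,0]);A=.0775;Rk=Ro.from_euler("z",A).as_matrix()
o=readout.get_obs();R=o["eef_rot"];D=Rk@np.diag([-1,1,-1.])
print("t",o["time"],"rack mm",(Rk.T@(o["tool_pos"]-O)*1e3).round(1),"dr to square",Ro.from_matrix(R.T@D).as_rotvec().round(3),"F",(Rk.T@o["force"]).round(1),"op",round(o["opening"]*85,1),"gf",round(o["gripper_force"],1))
a=list(map(float,sys.argv[1:]))
for i in range(0,len(a),3): print((R.T@(Rk@(np.array(a[i:i+3])/1e3)+O-o["tool_pos"])*1e3).round(1))
E
python3 st.py -211 34 200 -211 34 45; python3 -c "
exec(open('m.py').read().split('X={}')[0])
p=[.6412,.0321,.0775]
c,s=np.cos(p[2]),np.sin(p[2]);Ri=np.array([[c,s,0],[-s,c,0],[0,0,1]])
r=lambda w:(Ri@(w-[p[0],p[1],0])*1000).round(0)
print('knob top',r(onz('top',TP(283,288),.066)),'side',r(onz('side',SP(548,186),.066)),'pinL',r(onz('top',TP(153,296),.066)))
print('vee top@.055',r(onz('top',TP(264,150),.055)),r(onz('top',TP(316,148),.055)))
"
```

```text
t 0.1 rack mm [-412.1  652.2  200.9] dr to square [-0.001 -0.    -0.347] F [ 1.  -0.5 -0.3] op 84.7 gf 0.0
[-399.5 -512.8    1.5]
[-399.5 -512.6  156.5]
knob top [-158. -305.   66.] side [-157. -292.   66.] pinL [-159. -241.   66.]
vee top@.055 [ -89. -306.   55.] [ -89. -332.   55.]
```

>>> {"fn": "jog_arm", "kwargs": {"increments": [{"dr": [0, 0, -0.05], "xyz": [-40, -51, 0], "claw": 1}, {"dr": [0, 0, -0.1], "xyz": [-80, -102, 0], "claw": 1}, {"dr": [0, 0, -0.15], "xyz": [-120, -154, 0], "claw": 1}, {"dr": [0, 0, -0.2], "xyz": [-160, -205, 0], "claw": 1}, {"dr": [0, 0, -0.25], "xyz": [-200, -256, 0], "claw": 1}, {"dr": [0, 0, -0.3], "xyz": [-240, -307, 0], "claw": 1}, {"dr": [0, 0, -0.347], "xyz": [-280, -359, 0], "claw": 1}, {"dr": [0, 0, -0.347], "xyz": [-320, -410, 0], "claw": 1}, {"dr": [0, 0, -0.347], "xyz": [-360, -461, 0], "claw": 1}, {"dr": [0, 0, -0.347], "xyz": [-399.5, -512.8, 0], "claw": 1}, {"dr": [0, 0, -0.347], "xyz": [-399.5, -512.8, 0], "claw": 1}, {"dr": [0, 0, -0.347], "xyz": [-399.5, -512.8, 0], "claw": 1}]}}

```text
time: 1.3
tool_pos: [0.4094, 0.0941, 0.2017]
eef_rot: [[-0.997, -0.077, 0.001], [-0.077, 0.997, 0.0], [-0.001, 0.0, -1.0]]
force: [0.7, 1.5, 0.6]
opening: 1.003
gripper_force: 0.0
```

```bash
python3 st.py -211 34 46; python3 - <<'E'
from bench import eyes
import cv2,numpy as np
t=eyes.capture("top")[280:340,280:420,::-1];s=eyes.capture("side")[230:340,220:340,::-1]
f=lambda a,k:cv2.resize(a,None,fx=k,fy=k,interpolation=cv2.INTER_CUBIC)
a,b=f(t,3),f(s,3);h=max(len(a),len(b)); p=lambda i:cv2.copyMakeBorder(i,0,h-len(i),0,0,cv2.BORDER_CONSTANT)
cv2.imwrite("pics/c2.png",np.hstack([p(a),p(b)]))
E
```

```text
t 1.3 rack mm [-226.3   79.8  201.7] dr to square [ 0.     0.001 -0.   ] F [0.8 1.5 0.6] op 85.3 gf 0.0
[-15.2 -45.8 155.7]
```

View pics/c2.png

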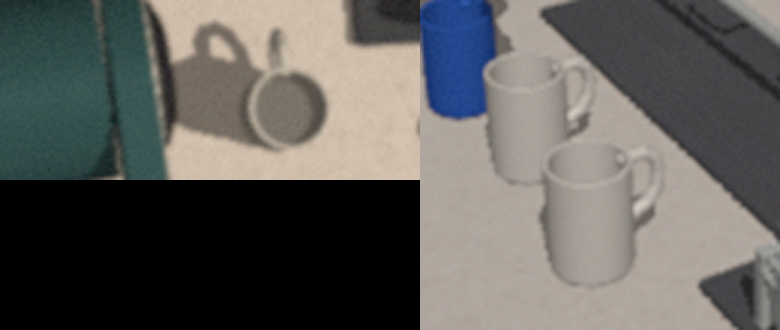

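The arm now covers mug A in the top view. In the side view both mugs are where I measured them.

>>> {"fn": "jog_arm", "kwargs": {"increments": [{"dr": [0, 0, 0], "xyz": [-8, -23, 0], "claw": 1}, {"dr": [0, 0, 0], "xyz": [-15, -46, 0], "claw": 1}, {"dr": [0, 0, 0], "xyz": [-15, -46, 0], "claw": 1}, {"dr": [0, 0, 0], "xyz": [-15, -46, 0], "claw": 1}, {"dr": [0, 0, 0], "xyz": [-15, -46, 20], "claw": 1}, {"dr": [0, 0, 0], "xyz": [-15, -46, 40], "claw": 1}, {"dr": [0, 0, 0], "xyz": [-15, -46, 60], "claw": 1}, {"dr": [0, 0, 0], "xyz": [-15, -46, 60], "claw": 1}]}}

```text
time: 2.2
tool_pos: [0.4264, 0.0524, 0.1393]
eef_rot: [[-0.997, -0.078, -0.003], [-0.078, 0.997, 0.0], [0.003, 0.0, -1.0]]
force: [0.2, 0.4, 0.7]
opening: 0.999
gripper_force: 0.0
```

```bash
python3 st.py -211 34 46
```

```text
t 2.2 rack mm [-212.6   36.9  139.3] dr to square [ 0.    -0.003  0.001] F [0.3 0.4 0.7] op 84.9 gf 0.0
[-1.9 -2.9 93.3]
```

>>> {"fn": "jog_arm", "kwargs": {"increments": [{"dr": [0, 0, 0], "xyz": [-2, -2.5, 10], "claw": 1}, {"dr": [0, 0, 0], "xyz": [-2, -2.5, 30], "claw": 1}, {"dr": [0, 0, 0], "xyz": [-2, -2.5, 50], "claw": 1}, {"dr": [0, 0, 0], "xyz": [-2, -2.5, 70], "claw": 1}, {"dr": [0, 0, 0], "xyz": [-2, -2.5, 85], "claw": 1}, {"dr": [0, 0, 0], "xyz": [-2, -2.5, 93], "claw": 1}, {"dr": [0, 0, 0], "xyz": [-2, -2.5, 93], "claw": 1}]}}

```text
time: 2.9
tool_pos: [0.4298, 0.0492, 0.0481]
eef_rot: [[-0.997, -0.077, -0.001], [-0.077, 0.997, -0.0], [0.001, 0.0, -1.0]]
force: [-0.1, -0.7, 1.1]
opening: 1.0
gripper_force: 0.0
```

>>> {"fn": "jog_arm", "kwargs": {"increments": [{"dr": [0, 0, 0], "xyz": [0, 0, 0], "claw": 0.3}, {"dr": [0, 0, 0], "xyz": [0, 0, 0], "claw": 0.3}, {"dr": [0, 0, 0], "xyz": [0, 0, 0], "claw": 0.3}, {"dr": [0, 0, 0], "xyz": [0, 0, 0], "claw": 0.3}, {"dr": [0, 0, 0], "xyz": [0, 0, 0], "claw": 0.3}, {"dr": [0, 0, 0], "xyz": [0, 0, 0], "claw": 0.3}], "squeeze": 35}}

```text
time: 3.5
tool_pos: [0.4308, 0.0492, 0.0504]
eef_rot: [[-0.997, -0.077, 0.002], [-0.077, 0.997, 0.0], [-0.002, 0.0, -1.0]]
force: [-3.1, 0.4, 9.3]
opening: 0.747
gripper_force: 36.6
```

```bash
python3 st.py -211 34 46
```

```text
t 3.5 rack mm [-208.5   33.4   50.4] dr to square [ 0.     0.002 -0.   ] F [-3.   0.6  9.3] op 63.5 gf 36.6
[2.5 0.6 4.3]
```

Gripped (opening 63.5 mm). Lifting it to a spot left of hook 2.

>>> {"fn": "jog_arm", "kwargs": {"increments": [{"dr": [0, 0, 0], "xyz": [0, 0, -10], "claw": 0.3}, {"dr": [0, 0, 0], "xyz": [0, 0, -30], "claw": 0.3}, {"dr": [0, 0, 0], "xyz": [0, 0, -55], "claw": 0.3}, {"dr": [0, 0, 0], "xyz": [0, 15, -80], "claw": 0.3}, {"dr": [0, 0, 0], "xyz": [-15, 35, -99], "claw": 0.3}, {"dr": [0, 0, 0], "xyz": [-35, 55, -99], "claw": 0.3}, {"dr": [0, 0, 0], "xyz": [-60, 71, -99], "claw": 0.3}, {"dr": [0, 0, 0], "xyz": [-85, 71, -99], "claw": 0.3}, {"dr": [0, 0, 0], "xyz": [-100, 71, -99], "claw": 0.3}, {"dr": [0, 0, 0], "xyz": [-100, 71, -99], "claw": 0.3}, {"dr": [0, 0, 0], "xyz": [-100, 71, -99], "claw": 0.3}]}}

```text
time: 4.6
tool_pos: [0.5239, 0.1275, 0.1479]
eef_rot: [[-0.997, -0.077, -0.0], [-0.077, 0.997, -0.0], [0.0, -0.0, -1.0]]
force: [-0.5, 0.4, -1.6]
opening: 0.739
gripper_force: 39.3
```

```bash
python3 st.py -41 105 150; python3 - <<'E'
from bench import eyes
import cv2
s=eyes.capture("side")[170:320,220:420,::-1];cv2.imwrite("pics/c3.png",cv2.resize(s,None,fx=4,fy=4,interpolation=cv2.INTER_CUBIC))
E
```

```text
t 4.6 rack mm [-109.5  104.2  147.9] dr to square [-0. -0. -0.] F [-0.4  0.4 -1.6] op 62.8 gf 39.3
[-68.5   0.8  -2.1]
```

View pics/c3.png

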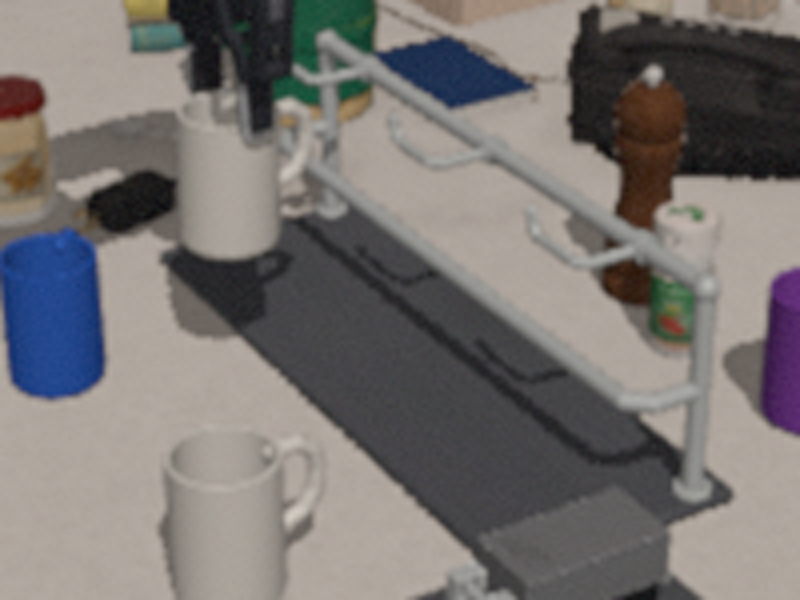

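The mug is held upright with its handle towards the rack. The handle opening is at about (293,140) in the crop and the bottom centre at about (230,240). I'll check this against the model.

```bash
cat >chk.py <<'E'
from h import *;import sys
O=np.array([.6412,.0321,0]);A=.0775;Rk=cv2.Rodrigues(np.array([0,0,A]))[0]
W=lambda *p:Rk@(np.array(p)/1e3)+O
E
python3 - <<'E'
from chk import *
f=lambda n,*p:(n,(4*(proj("side",W(*p))[0]-[220,170])).round(0))
print(f("base",-112,104.2,97.5),f("rimL",-144.5,104,189.5),f("rimR",-79.5,104.2,189.5),f("eye",-68.5,104.2,154.5),f("tip",-48,104.2,154.5),f("hook2 tip",0,84,168),f("hook2 ctr",0,53,150),f("hook2 corner",0,36,150))
E
```

```text
('base', array([234., 242.])) ('rimL', array([180., 123.])) ('rimR', array([273., 100.])) ('eye', array([290., 147.])) ('tip', array([318., 140.])) ('hook2 tip', array([397., 116.])) ('hook2 ctr', array([422., 158.])) ('hook2 corner', array([436., 168.]))
```

>>> {"fn": "jog_arm", "kwargs": {"increments": [{"dr": [0, 0, 0], "xyz": [-20, 1, -2], "claw": 0.3}, {"dr": [0, 0, 0], "xyz": [-40, 1, -2], "claw": 0.3}, {"dr": [0, 0, 0], "xyz": [-60, 1, -2], "claw": 0.3}, {"dr": [0, 0, 0], "xyz": [-68.5, 1, -2], "claw": 0.3}, {"dr": [0, 0, 0], "xyz": [-68.5, 1, -2], "claw": 0.3}, {"dr": [0, 0, 0], "xyz": [-68.5, 1, -2], "claw": 0.3}]}}

```text
time: 5.25
tool_pos: [0.5917, 0.1338, 0.1497]
eef_rot: [[-0.997, -0.077, -0.0], [-0.077, 0.997, 0.0], [0.0, 0.0, -1.0]]
force: [-0.1, 0.6, -1.5]
opening: 0.737
gripper_force: 39.3
```

```bash
python3 st.py -41 53 150; python3 - <<'E'
from bench import eyes
import cv2
s=eyes.capture("side")[150:250,260:390,::-1];cv2.imwrite("pics/c4.png",cv2.resize(s,None,fx=5,fy=5,interpolation=cv2.INTER_CUBIC))
E
```

```text
t 5.25 rack mm [-41.5 105.3 149.7] dr to square [ 0. -0. -0.] F [-0.1  0.6 -1.5] op 62.6 gf 39.3
[ -0.5 -52.3  -0.3]
```

View pics/c4.png

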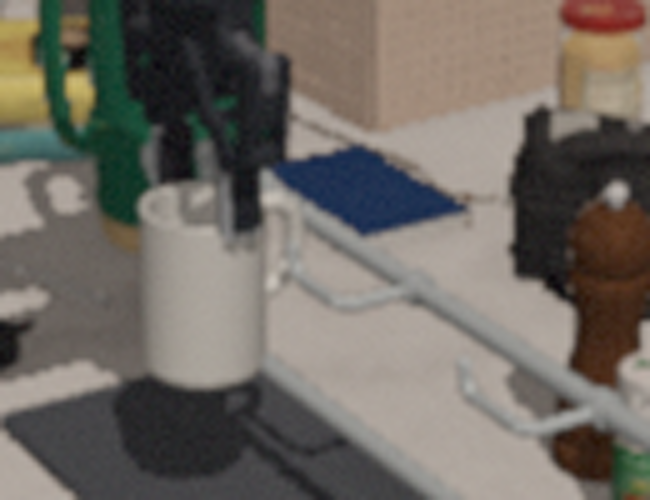

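The handle stands just left of hook 2's tip, which is at about (295,255). I'll slide on slowly, watching the force.

>>> {"fn": "jog_arm", "kwargs": {"increments": [{"dr": [0, 0, 0], "xyz": [0, -5, 0], "claw": 0.3}, {"dr": [0, 0, 0], "xyz": [0, -10, 0], "claw": 0.3}, {"dr": [0, 0, 0], "xyz": [0, -15, 0], "claw": 0.3}, {"dr": [0, 0, 0], "xyz": [0, -20, 0], "claw": 0.3}, {"dr": [0, 0, 0], "xyz": [0, -24, 0], "claw": 0.3}, {"dr": [0, 0, 0], "xyz": [0, -24, 0], "claw": 0.3}]}}

```text
time: 5.9
tool_pos: [0.5943, 0.1094, 0.1496]
eef_rot: [[-0.997, -0.077, 0.0], [-0.077, 0.997, -0.0], [-0.0, -0.0, -1.0]]
force: [0.2, -0.1, -2.9]
opening: 0.74
gripper_force: 39.3
```

>>> {"fn": "jog_arm", "kwargs": {"increments": [{"dr": [0, 0, 0], "xyz": [0, -6, 0], "claw": 0.3}, {"dr": [0, 0, 0], "xyz": [0, -12, 0], "claw": 0.3}, {"dr": [0, 0, 0], "xyz": [0, -18, 0], "claw": 0.3}, {"dr": [0, 0, 0], "xyz": [0, -24, 0], "claw": 0.3}, {"dr": [0, 0, 0], "xyz": [0, -28, 0], "claw": 0.3}, {"dr": [0, 0, 0], "xyz": [0, -28, 0], "claw": 0.3}, {"dr": [0, 0, 0], "xyz": [0, -28, 0], "claw": 0.3}]}}

```text
time: 6.6
tool_pos: [0.5964, 0.082, 0.1496]
eef_rot: [[-0.997, -0.077, -0.0], [-0.077, 0.997, 0.0], [0.0, 0.0, -1.0]]
force: [0.3, -0.9, -3.1]
opening: 0.734
gripper_force: 39.3
```

```bash
python3 st.py -41 53 126; python3 - <<'E'
from bench import eyes
import cv2,numpy as np
s=eyes.capture("side")[160:260,270:400,::-1];t=eyes.capture("top")[180:280,250:380,::-1]
cv2.imwrite("pics/c5.png",cv2.resize(np.hstack([s,t]),None,fx=3,fy=3,interpolation=cv2.INTER_CUBIC))
E
```

```text
t 6.6 rack mm [-40.8  53.2 149.6] dr to square [ 0.    -0.    -0.001] F [ 0.3 -0.9 -3.1] op 62.4 gf 39.3
[ 0.2 -0.2 23.6]
```

View pics/c5.png

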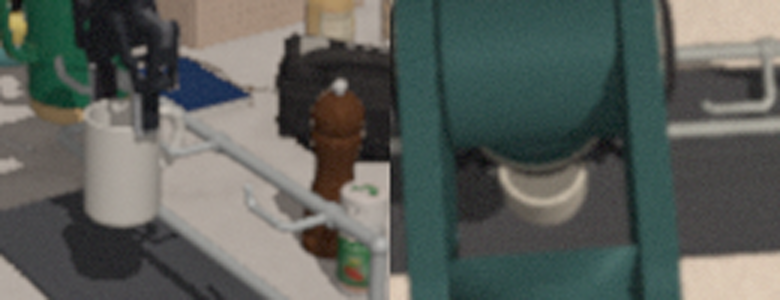

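Hook 2 now passes through the handle with no contact force. Lowering.

>>> {"fn": "jog_arm", "kwargs": {"increments": [{"dr": [0, 0, 0], "xyz": [0, 0, 5], "claw": 0.3}, {"dr": [0, 0, 0], "xyz": [0, 0, 10], "claw": 0.3}, {"dr": [0, 0, 0], "xyz": [0, 0, 14], "claw": 0.3}, {"dr": [0, 0, 0], "xyz": [0, 0, 17], "claw": 0.3}, {"dr": [0, 0, 0], "xyz": [0, 0, 19], "claw": 0.3}, {"dr": [0, 0, 0], "xyz": [0, 0, 20], "claw": 0.3}, {"dr": [0, 0, 0], "xyz": [0, 0, 20], "claw": 0.3}]}}

```text
time: 7.4
tool_pos: [0.5964, 0.082, 0.1295]
eef_rot: [[-0.997, -0.077, -0.0], [-0.077, 0.997, -0.0], [0.0, -0.0, -1.0]]
force: [-0.5, 0.2, -2.4]
opening: 0.742
gripper_force: 39.3
```

>>> {"fn": "jog_arm", "kwargs": {"increments": [{"dr": [0, 0, 0], "xyz": [0, 0, 1], "claw": 0.3}, {"dr": [0, 0, 0], "xyz": [0, 0, 2], "claw": 0.3}, {"dr": [0, 0, 0], "xyz": [0, 0, 3], "claw": 0.3}, {"dr": [0, 0, 0], "xyz": [0, 0, 4], "claw": 0.3}, {"dr": [0, 0, 0], "xyz": [0, 0, 4], "claw": 0.3}]}}

```text
time: 7.9
tool_pos: [0.5964, 0.082, 0.1255]
eef_rot: [[-0.997, -0.077, -0.0], [-0.077, 0.997, -0.0], [0.0, -0.0, -1.0]]
force: [0.2, 0.4, -1.7]
opening: 0.742
gripper_force: 39.4
```

>>> {"fn": "jog_arm", "kwargs": {"increments": [{"dr": [0, 0, 0], "xyz": [0, 0, 1.5], "claw": 0.3}, {"dr": [0, 0, 0], "xyz": [0, 0, 1.5], "claw": 0.3}, {"dr": [0, 0, 0], "xyz": [0, 0, 1.5], "claw": 0.55}, {"dr": [0, 0, 0], "xyz": [0, 0, 1.5], "claw": 0.6}, {"dr": [0, 0, 0], "xyz": [0, 0, 1.5], "claw": 0.8}, {"dr": [0, 0, 0], "xyz": [0, 0, 1.5], "claw": 1}, {"dr": [0, 0, 0], "xyz": [0, 0, 1.5], "claw": 1}, {"dr": [0, 0, 0], "xyz": [0, 0, 1.5], "claw": 1}, {"dr": [0, 0, 0], "xyz": [0, 0, 1.5], "claw": 1}]}}

```text
time: 8.8
tool_pos: [0.5964, 0.082, 0.1241]
eef_rot: [[-0.997, -0.077, -0.0], [-0.077, 0.997, -0.0], [0.0, -0.0, -1.0]]
force: [0.6, -0.1, -0.5]
opening: 0.999
gripper_force: 0.0
```

```bash
python3 st.py -41 53 230; python3 - <<'E'
from bench import eyes
import cv2,numpy as np
s=eyes.capture("side")[160:260,270:400,::-1]
cv2.imwrite("pics/c6.png",cv2.resize(s,None,fx=5,fy=5,interpolation=cv2.INTER_CUBIC))
E
```

```text
t 8.8 rack mm [-40.8  53.2 124.1] dr to square [-0. -0. -0.] F [ 0.6 -0.1 -0.5] op 84.9 gf 0.0
[   0.2   -0.2 -105.9]
```

View pics/c6.png

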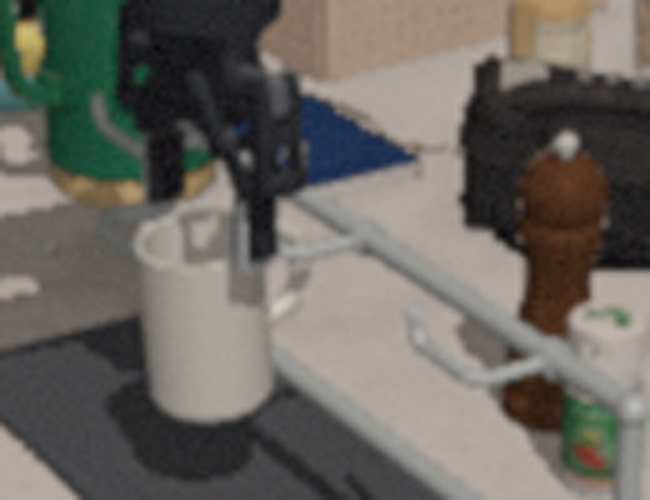

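Mug A hangs on hook 2 with the hook arm through its handle, and the fingers are clear. Retreating upward, then checking numerically whether mug B has moved.

>>> {"fn": "jog_arm", "kwargs": {"increments": [{"dr": [0, 0, 0], "xyz": [0, 0, -8], "claw": 1}, {"dr": [0, 0, 0], "xyz": [0, 0, -20], "claw": 1}, {"dr": [0, 0, 0], "xyz": [0, 0, -40], "claw": 1}, {"dr": [0, 0, 0], "xyz": [0, 0, -65], "claw": 1}, {"dr": [0, 0, 0], "xyz": [0, 0, -90], "claw": 1}, {"dr": [0, 0, 0], "xyz": [20, -20, -110], "claw": 1}, {"dr": [0, 0, 0], "xyz": [50, -50, -110], "claw": 1}, {"dr": [0, 0, 0], "xyz": [80, -80, -110], "claw": 1}, {"dr": [0, 0, 0], "xyz": [80, -80, -110], "claw": 1}]}}

```text
time: 9.75
tool_pos: [0.521, -0.0063, 0.2362]
eef_rot: [[-0.997, -0.075, 0.002], [-0.075, 0.997, -0.001], [-0.002, -0.001, -1.0]]
force: [0.6, 0.3, 0.6]
opening: 1.002
gripper_force: 0.0
```

```bash
cat >mug.py <<'E'
from h import *
s0=cv2.imread("pics/side0.png")[:,:,::-1].astype(float)
s=eyes.capture("side").astype(float); t=eyes.capture("top").astype(float); t0=cv2.imread("pics/top0.png")[:,:,::-1].astype(float)
b=lambda a,r:cv2.GaussianBlur(a,(0,0),1.5)[r]
for n,a,a0,r in(("mugB side",s,s0,np.s_[270:328,255:305]),("mugB top",t,t0,np.s_[285:332,355:392]),("pod side",s,s0,np.s_[300:365,320:420]),("lemon",s,s0,np.s_[340:380,285:318])):
    d=np.abs(b(a,r)-b(a0,r)).max(2); print(n,d.mean().round(1),d.max().round(0))
E
python3 st.py -226 -109.5 150; python3 mug.py
```

```text
t 9.75 rack mm [-122.8  -29.   236.2] dr to square [-0.001  0.002 -0.003] F [0.6 0.3 0.6] op 85.2 gf 0.0
[103.2 -80.7  86.1]
mugB side 5.9 51.0
mugB top 63.0 171.0
pod side 3.4 5.0
lemon 4.5 5.0
```

```bash
python3 - <<'E'
from h import *
s0=cv2.imread("pics/side0.png");s=eyes.capture("side")[:,:,::-1].copy()
cv2.imwrite("pics/s_now.png",s)
r=cv2.matchTemplate(s[240:360,220:340],s0[275:326,258:303],cv2.TM_CCOEFF_NORMED);print(cv2.minMaxLoc(r),"static would be (38,35)")
d=np.abs(cv2.GaussianBlur(s,(0,0),1.5).astype(int)-cv2.GaussianBlur(s0,(0,0),1.5)).max(2)[270:328,255:305]
ys,xs=np.where(d>12);print(len(ys),xs.min()+255,xs.max()+255,ys.min()+270,ys.max()+270)
E
```

```text
(-0.29991230368614197, 0.9734815955162048, (26, 38), (38, 35)) static would be (38,35)
184 255 277 270 292
```

Mug B hasn't moved; the change was mug A leaving the background. Going over it.

>>> {"fn": "jog_arm", "kwargs": {"increments": [{"dr": [0, 0, -0.003], "xyz": [25, -20, 0], "claw": 1}, {"dr": [0, 0, -0.003], "xyz": [50, -40, 0], "claw": 1}, {"dr": [0, 0, -0.003], "xyz": [75, -60, 0], "claw": 1}, {"dr": [0, 0, -0.003], "xyz": [103, -80, 20], "claw": 1}, {"dr": [0, 0, -0.003], "xyz": [103, -80, 45], "claw": 1}, {"dr": [0, 0, -0.003], "xyz": [103, -80, 70], "claw": 1}, {"dr": [0, 0, -0.003], "xyz": [103, -80, 86], "claw": 1}, {"dr": [0, 0, -0.003], "xyz": [103, -80, 86], "claw": 1}, {"dr": [0, 0, -0.003], "xyz": [103, -80, 86], "claw": 1}]}}

```text
time: 10.8
tool_pos: [0.4268, -0.0913, 0.1489]
eef_rot: [[-0.997, -0.081, 0.0], [-0.081, 0.997, 0.0], [-0.0, 0.0, -1.0]]
force: [-0.7, -0.1, -0.1]
opening: 1.0
gripper_force: 0.0
```

```bash
python3 st.py -226 -109.5 46
```

```text
t 10.8 rack mm [-223.3 -106.4  148.9] dr to square [0.    0.    0.003] F [-0.7 -0.1 -0.1] op 85.0 gf 0.0
[  2.7  -3.1 102.9]
```

>>> {"fn": "jog_arm", "kwargs": {"increments": [{"dr": [0, 0, 0.003], "xyz": [2.5, -3, 10], "claw": 1}, {"dr": [0, 0, 0.003], "xyz": [2.5, -3, 30], "claw": 1}, {"dr": [0, 0, 0.003], "xyz": [2.5, -3, 50], "claw": 1}, {"dr": [0, 0, 0.003], "xyz": [2.5, -3, 70], "claw": 1}, {"dr": [0, 0, 0.003], "xyz": [2.5, -3, 90], "claw": 1}, {"dr": [0, 0, 0.003], "xyz": [2.5, -3, 101], "claw": 1}, {"dr": [0, 0, 0.003], "xyz": [2.5, -3, 101], "claw": 1}, {"dr": [0, 0, 0.003], "xyz": [2.5, -3, 101], "claw": 1}]}}

```text
time: 11.6
tool_pos: [0.4244, -0.095, 0.048]
eef_rot: [[-0.997, -0.077, 0.001], [-0.077, 0.997, -0.0], [-0.001, -0.0, -1.0]]
force: [-0.1, -1.0, 1.2]
opening: 1.002
gripper_force: 0.0
```

```bash
python3 st.py -226 -109.5 46
```

```text
t 11.6 rack mm [-226.  -109.9   48. ] dr to square [-0.     0.001 -0.   ] F [-0.2 -0.9  1.2] op 85.2 gf 0.0
[0.  0.4 2. ]
```

>>> {"fn": "jog_arm", "kwargs": {"increments": [{"dr": [0, 0, 0], "xyz": [0, 0, 0], "claw": 0.3}, {"dr": [0, 0, 0], "xyz": [0, 0, 0], "claw": 0.3}, {"dr": [0, 0, 0], "xyz": [0, 0, 0], "claw": 0.3}, {"dr": [0, 0, 0], "xyz": [0, 0, 0], "claw": 0.3}, {"dr": [0, 0, 0], "xyz": [0, 0, 0], "claw": 0.3}, {"dr": [0, 0, 0], "xyz": [0, 0, 0], "claw": 0.3}], "squeeze": 35}}

```text
time: 12.2
tool_pos: [0.425, -0.0951, 0.0488]
eef_rot: [[-0.997, -0.077, 0.003], [-0.077, 0.997, -0.001], [-0.002, -0.001, -1.0]]
force: [-0.3, -0.7, 8.2]
opening: 0.749
gripper_force: 36.5
```

```bash
python3 st.py -226 -109.5 46
```

```text
t 12.2 rack mm [-225.4 -110.    48.8] dr to square [-0.001  0.002 -0.   ] F [-0.4 -0.7  8.2] op 63.6 gf 36.5
[0.6 0.5 2.8]
```

>>> {"fn": "jog_arm", "kwargs": {"increments": [{"dr": [0, 0, 0], "xyz": [0, 0, -10], "claw": 0.3}, {"dr": [0, 0, 0], "xyz": [0, 0, -30], "claw": 0.3}, {"dr": [0, 0, 0], "xyz": [0, 0, -55], "claw": 0.3}, {"dr": [0, 0, 0], "xyz": [0, 10, -80], "claw": 0.3}, {"dr": [0, 0, 0], "xyz": [-20, 30, -99], "claw": 0.3}, {"dr": [0, 0, 0], "xyz": [-45, 45, -99], "claw": 0.3}, {"dr": [0, 0, 0], "xyz": [-70, 55, -99], "claw": 0.3}, {"dr": [0, 0, 0], "xyz": [-95, 55, -99], "claw": 0.3}, {"dr": [0, 0, 0], "xyz": [-115, 55, -99], "claw": 0.3}, {"dr": [0, 0, 0], "xyz": [-125, 55, -99], "claw": 0.3}, {"dr": [0, 0, 0], "xyz": [-125, 55, -99], "claw": 0.3}]}}

```text
time: 13.3
tool_pos: [0.5448, -0.0302, 0.1462]
eef_rot: [[-0.997, -0.077, -0.001], [-0.077, 0.997, 0.0], [0.001, 0.0, -1.0]]
force: [-0.3, -0.1, -1.6]
opening: 0.745
gripper_force: 39.1
```

```bash
python3 st.py -43 -55 149; python3 - <<'E'
from chk import *
from bench import eyes
s=eyes.capture("side")[200:300,280:400,::-1]
s=np.ascontiguousarray(cv2.resize(s,None,fx=5,fy=5,interpolation=cv2.INTER_CUBIC))
o=readout.get_obs();r=Rk.T@(o["tool_pos"]-O)*1e3;x,y,z=r[0]-.6,r[1],r[2]-48.8
for q in((x,y,z),(x-32.5,y,z+92),(x+32.5,y,z+92),(x+43.5,y,z+57),(x+64,y,z+57),(0,-76,168),(0,-107,150)):
    c=(5*(proj("side",W(*q))[0]-[280,200])).astype(int);cv2.circle(s,tuple(map(int,c)),3,(0,0,255),-1)
cv2.imwrite("pics/c7.png",s)
E
```

```text
t 13.3 rack mm [-100.9  -54.7  146.2] dr to square [ 0.    -0.001 -0.   ] F [-0.3 -0.1 -1.6] op 63.3 gf 39.1
[-57.9  -0.3  -2.8]
```

View pics/c7.png

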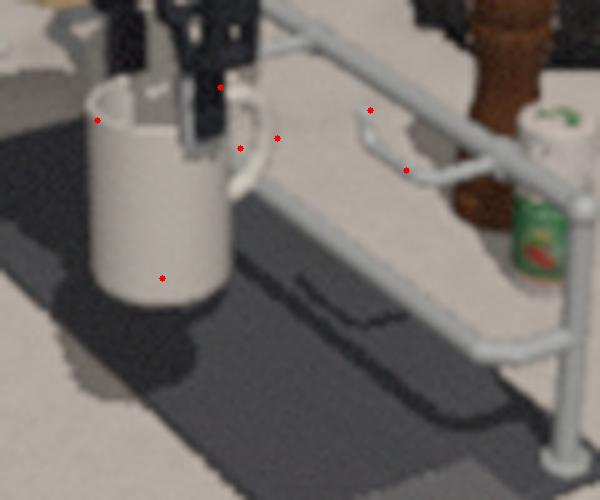

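Mug B's handle and hook 3's tip are both about 1.5 px left of the model, so they agree with each other. Going to the entry position, then sliding on.

>>> {"fn": "jog_arm", "kwargs": {"increments": [{"dr": [0, 0, 0], "xyz": [-20, 0, -3], "claw": 0.3}, {"dr": [0, 0, 0], "xyz": [-40, 0, -3], "claw": 0.3}, {"dr": [0, 0, 0], "xyz": [-52, 0, -3], "claw": 0.3}, {"dr": [0, 0, 0], "xyz": [-58, 0, -3], "claw": 0.3}, {"dr": [0, 0, 0], "xyz": [-58, 0, -3], "claw": 0.3}, {"dr": [0, 0, 0], "xyz": [-58, -5, -3], "claw": 0.3}, {"dr": [0, 0, 0], "xyz": [-58, -10, -3], "claw": 0.3}, {"dr": [0, 0, 0], "xyz": [-58, -15, -3], "claw": 0.3}, {"dr": [0, 0, 0], "xyz": [-58, -20, -3], "claw": 0.3}, {"dr": [0, 0, 0], "xyz": [-58, -24, -3], "claw": 0.3}, {"dr": [0, 0, 0], "xyz": [-58, -24, -3], "claw": 0.3}]}}

```text
time: 14.45
tool_pos: [0.6041, -0.0504, 0.1491]
eef_rot: [[-0.997, -0.077, -0.0], [-0.077, 0.997, -0.0], [0.0, -0.0, -1.0]]
force: [0.7, -0.1, -1.2]
opening: 0.743
gripper_force: 39.1
```

```bash
python3 st.py -42.5 -107 149
```

```text
t 14.45 rack mm [-43.4 -79.3 149.1] dr to square [-0.    -0.    -0.001] F [ 0.7 -0.2 -1.2] op 63.1 gf 39.1
[ -0.9 -27.7   0.1]
```

>>> {"fn": "jog_arm", "kwargs": {"increments": [{"dr": [0, 0, 0], "xyz": [-0.5, -6, 0], "claw": 0.3}, {"dr": [0, 0, 0], "xyz": [-0.5, -12, 0], "claw": 0.3}, {"dr": [0, 0, 0], "xyz": [-0.5, -18, 0], "claw": 0.3}, {"dr": [0, 0, 0], "xyz": [-0.5, -24, 0], "claw": 0.3}, {"dr": [0, 0, 0], "xyz": [-0.5, -28, 0], "claw": 0.3}, {"dr": [0, 0, 0], "xyz": [-0.5, -28, 0], "claw": 0.3}]}}

```text
time: 15.05
tool_pos: [0.6068, -0.0782, 0.1491]
eef_rot: [[-0.997, -0.077, -0.0], [-0.077, 0.997, -0.0], [0.0, -0.0, -1.0]]
force: [-0.6, -0.3, -2.0]
opening: 0.747
gripper_force: 39.1
```

>>> {"fn": "jog_arm", "kwargs": {"increments": [{"dr": [0, 0, 0], "xyz": [0, 0, 5], "claw": 0.3}, {"dr": [0, 0, 0], "xyz": [0, 0, 10], "claw": 0.3}, {"dr": [0, 0, 0], "xyz": [0, 0, 14], "claw": 0.3}, {"dr": [0, 0, 0], "xyz": [0, 0, 18], "claw": 0.3}, {"dr": [0, 0, 0], "xyz": [0, 0, 20], "claw": 0.3}, {"dr": [0, 0, 0], "xyz": [0, 0, 20], "claw": 0.3}]}}

```text
time: 15.65
tool_pos: [0.6066, -0.0775, 0.1287]
eef_rot: [[-0.997, -0.077, -0.001], [-0.077, 0.997, 0.0], [0.001, 0.0, -1.0]]
force: [0.1, 0.2, -2.5]
opening: 0.747
gripper_force: 39.1
```

>>> {"fn": "jog_arm", "kwargs": {"increments": [{"dr": [0, 0, 0], "xyz": [0, 0, 1.5], "claw": 0.3}, {"dr": [0, 0, 0], "xyz": [0, 0, 3], "claw": 0.3}, {"dr": [0, 0, 0], "xyz": [0, 0, 4.5], "claw": 0.3}, {"dr": [0, 0, 0], "xyz": [0, 0, 5.5], "claw": 0.3}, {"dr": [0, 0, 0], "xyz": [0, 0, 5.5], "claw": 0.3}]}}

```text
time: 16.15
tool_pos: [0.6068, -0.0776, 0.1235]
eef_rot: [[-0.997, -0.077, -0.0], [-0.077, 0.997, 0.0], [0.0, 0.0, -1.0]]
force: [-0.0, 0.2, -0.4]
opening: 0.74
gripper_force: 39.2
```

>>> {"fn": "jog_arm", "kwargs": {"increments": [{"dr": [0, 0, 0], "xyz": [0, 0, 0], "claw": 0.55}, {"dr": [0, 0, 0], "xyz": [0, 0, 0], "claw": 0.6}, {"dr": [0, 0, 0], "xyz": [0, 0, 0], "claw": 0.8}, {"dr": [0, 0, 0], "xyz": [0, 0, 0], "claw": 1}, {"dr": [0, 0, 0], "xyz": [0, 0, 0], "claw": 1}, {"dr": [0, 0, 0], "xyz": [0, 0, 0], "claw": 1}, {"dr": [0, 0, 0], "xyz": [0, 0, -10], "claw": 1}, {"dr": [0, 0, 0], "xyz": [0, 0, -25], "claw": 1}, {"dr": [0, 0, 0], "xyz": [0, 0, -50], "claw": 1}, {"dr": [0, 0, 0], "xyz": [0, 0, -80], "claw": 1}, {"dr": [0, 0, 0], "xyz": [30, 0, -105], "claw": 1}, {"dr": [0, 0, 0], "xyz": [60, 0, -105], "claw": 1}]}}

```text
time: 17.35
tool_pos: [0.5475, -0.0825, 0.2338]
eef_rot: [[-0.997, -0.077, 0.006], [-0.077, 0.997, -0.001], [-0.005, -0.002, -1.0]]
force: [1.0, 0.4, 0.3]
opening: 1.0
gripper_force: 0.0
```

```bash
python3 st.py -161 -303 150; python3 - <<'E'
from chk import *
s=eyes.capture("side");cv2.imwrite("pics/s8.png",s[:,:,::-1])
s=s[170:370,220:440,::-1]
cv2.imwrite("pics/c8.png",cv2.resize(s,None,fx=3,fy=3,interpolation=cv2.INTER_CUBIC))
E
```

```text
t 17.35 rack mm [-102.3 -107.   233.8] dr to square [-0.002  0.005  0.   ] F [1.  0.3 0.3] op 85.0 gf 0.0
[  59.1 -195.9   83.8]
```

View pics/c8.png

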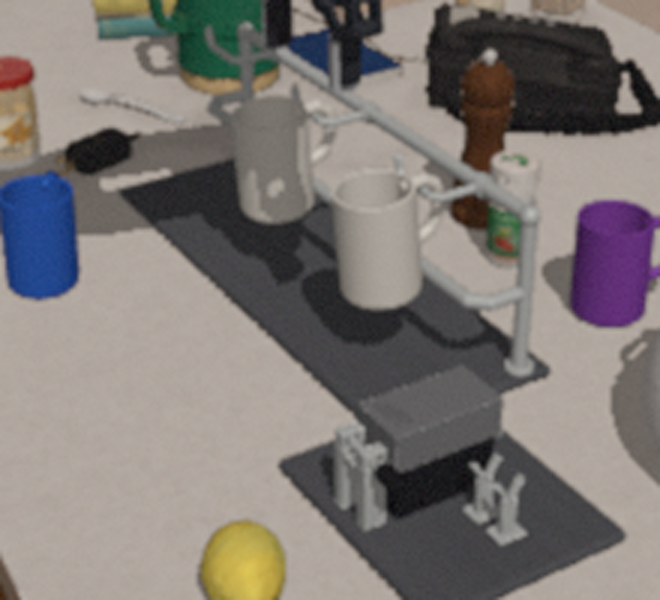

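Both mugs hang on hooks 2 and 3. Next is the pin, with the wrist turned 90° to close along x; first I check the joint-6 range.

```bash
python3 - <<'E'
from chk import *
o=readout.get_obs();print(o["q"].round(1))
L=onz("top",[200/1+700/2.85,185+400/2.85],.025);print("lemon rack",(Rk.T@(L-O)*1e3).round())
E
python3 st.py -158 -304 150 -158 -304 233
```

```text
[ -11.3   -9.5   95.6   -0.    93.7 -105.7]
lemon rack [-259. -290.   25.]
t 17.4 rack mm [-105.8 -106.8  232.6] dr to square [-0.001  0.004 -0.   ] F [ 2.  -1.5  3. ] op 85.2 gf 0.0
[  52.4 -197.1   82.7]
[  52.1 -197.2   -0.3]
```

>>> {"fn": "jog_arm", "kwargs": {"increments": [{"dr": [0, 0.004, 0.14], "xyz": [5, -20, 0], "claw": -0.06}, {"dr": [0, 0.004, 0.28], "xyz": [10, -40, 0], "claw": -0.06}, {"dr": [0, 0.004, 0.42], "xyz": [16, -60, 0], "claw": -0.06}, {"dr": [0, 0.004, 0.56], "xyz": [21, -80, 0], "claw": -0.06}, {"dr": [0, 0.004, 0.7], "xyz": [26, -100, 0], "claw": -0.06}, {"dr": [0, 0.004, 0.84], "xyz": [31, -120, 0], "claw": -0.06}, {"dr": [0, 0.004, 0.98], "xyz": [37, -140, 0], "claw": -0.06}, {"dr": [0, 0.004, 1.12], "xyz": [42, -160, 0], "claw": -0.06}, {"dr": [0, 0.004, 1.26], "xyz": [47, -180, 0], "claw": -0.06}, {"dr": [0, 0.004, 1.4], "xyz": [52, -197, 0], "claw": -0.06}, {"dr": [0, 0.004, 1.53], "xyz": [52, -197, 0], "claw": -0.06}, {"dr": [0, 0.004, 1.571], "xyz": [52, -197, 0], "claw": -0.06}]}}

```text
time: 18.6
tool_pos: [0.5102, -0.2833, 0.23]
eef_rot: [[-0.071, 0.997, -0.002], [0.997, 0.071, 0.002], [0.002, -0.002, -1.0]]
force: [-0.1, 0.3, -0.4]
opening: 0.476
gripper_force: 0.0
```

```bash
sed -i 's/a=list/D2=Rk@np.array([[0,1,0],[1,0,0],[0,0,-1.]]);print("dr to sq90",Ro.from_matrix(R.T@D2).as_rotvec().round(3))\na=list/' st.py; python3 st.py -158 -304 100
```

```text
t 18.6 rack mm [-155.  -304.3  230. ] dr to square [ 0.    -0.003 -1.577] F [-0.1  0.3 -0.4] op 40.4 gf 0.0
dr to sq90 [-0.002 -0.002 -0.007]
[  0.1  -2.8 130. ]
```

>>> {"fn": "jog_arm", "kwargs": {"increments": [{"dr": [0, 0, -0.007], "xyz": [0, -3, 25], "claw": -0.06}, {"dr": [0, 0, -0.007], "xyz": [0, -3, 55], "claw": -0.06}, {"dr": [0, 0, -0.007], "xyz": [0, -3, 85], "claw": -0.06}, {"dr": [0, 0, -0.007], "xyz": [0, -3, 110], "claw": -0.06}, {"dr": [0, 0, -0.007], "xyz": [0, -3, 128], "claw": -0.06}, {"dr": [0, 0, -0.007], "xyz": [0, -3, 128], "claw": -0.06}, {"dr": [0, 0, -0.007], "xyz": [0, -3, 128], "claw": -0.06}]}}

```text
time: 19.3
tool_pos: [0.5074, -0.2828, 0.1021]
eef_rot: [[-0.084, 0.996, -0.002], [0.996, 0.084, 0.002], [0.002, -0.002, -1.0]]
force: [0.8, -0.2, -0.0]
opening: 0.471
gripper_force: 0.0
```

```bash
python3 st.py -158 -305 46; python3 - <<'E'
from chk import *
f=lambda a,k:cv2.resize(a,None,fx=k,fy=k,interpolation=cv2.INTER_CUBIC)
s=eyes.capture("side")[280:365,310:420,::-1]
cv2.imwrite("pics/c9.png",cv2.convertScaleAbs(f(s,6),alpha=1.5,beta=20))
E
```

```text
t 19.3 rack mm [-157.8 -303.6  102.1] dr to square [ 0.    -0.003 -1.564] F [ 0.8 -0.3 -0. ] op 40.0 gf 0.0
dr to sq90 [-0.002 -0.002  0.007]
[-1.5 -0.1 56.1]
```

View pics/c9.png

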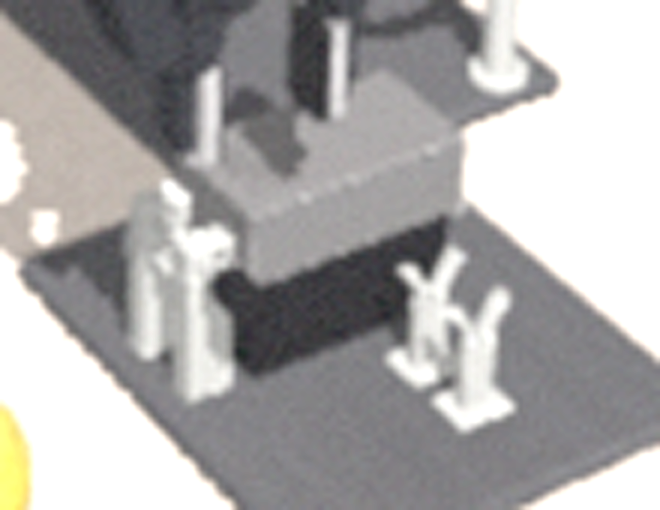

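```bash
python3 - <<'E'
from chk import *
f=lambda n,*p:print(n,(6*(proj("side",W(*p))[0]-[310,280])).round(0))
f("tcp",-157.8,-303.6,102);f("tipF",-178,-303.6,102);f("knob",-158,-303,66);f("knobL",-158,-293,66);f("knobR",-158,-313,66);f("eyeR top",-159,-280,76);f("coverFR top",-147,-290,86);f("vee2 bot",-88,-335,46)
g=lambda n,*p:print(n,(5*(proj("top",W(*p))[0]-[395,225])).round(0))
g("knob",-158,-303,66);g("knobR",-158,-313,66)
im=cv2.imread("pics/top0.png");print(im[279:286,445:458].sum(2)//3)
s=cv2.imread("pics/side0.png");print(s[322:338,340:362].sum(2)//3)
E
```

```text
tcp [253. 215.]
tipF [200. 235.]
knob [249. 303.]
knobL [232. 287.]
knobR [266. 319.]
eyeR top [208. 243.]
coverFR top [256. 222.]
vee2 bot [475. 333.]
knob [280. 287.]
knobR [300. 286.]
[[ 64  61  60  51  55  53  51  49  53  56  59  62  64]
 [ 70  63  49  43  41  33  36  32  36  48  57  62  59]
 [ 81  69  51  32  26  28  29  30  24  42  58  59  59]
 [105  87  61  36  25  28  26  22  28  43  53  57  60]
 [116  93  70  47  30  27  19  11  25  39  53  60  60]
 [112  88  63  41  27  24  24  27  32  46  54  63  57]
 [ 96  74  60  44  35  40  40  42  43  52  62  57  64]]
[[109 133 147 146 140 124 102 112 110  77  64  84  94  85  83  84  82  83
   87  86  84  86]
 [100 125 135 134 141 127 122 121  98  77  69  83  91  87  85  85  84  85
   84  84  84  89]
 [ 98 123 133 129 134 120 113 101  72  66  65  79  92  88  84  85  86  83
   82  78  69  72]
 [105 123 133 122 119 103  66  36  27  35  40  73  89  88  85  85  90  81
   68  55  38  30]
 [109 128 141 127 103  75  31  18  25  25  26  47  71  81  77  69  69  59
   38  26  20  22]
 [ 99 120 143 126  83  51  20  22  24  28  25  28  44  57  52 
[... 261 characters left out ...]
6  25  27  24  20  21  21  20
   26  24  20  18]
 [ 96 122 135 119  95  89  83  60  28  22  29  26  21  24  13  23  21  26
   22  16  29  18]
 [ 97 116 134 125 107  93  95  83  52  28  19  24  20  19  21  24  24  20
   21  26  24  23]
 [ 96 117 134 133 112  92  94  92  69  25  16  27  23  20  20  23  25  27
   24  20  26  26]
 [ 98 117 132 134 114  94  94  93  69  25  24  22  25  25  23  20  26  24
   27  25  21  16]
 [ 97 116 131 133 114  94  93  92  69  30  10  18  22  29  23  26  23  28
   23  25  24  21]
 [ 95 116 133 131 114  92  93  91  69  26   8  19  21  20  15  25  25  18
   21  26  21  26]
 [ 95 115 133 132 112  96  93  90  68  25  10  19  25  18  26  16  22  21
   20  17  18  25]]
```

```bash
python3 - <<'E'
from chk import *
for z in(146,156,166):print(z,(5*(proj("side",W(-100.9,-54.7-33,z))[0]-[280,200])).round(0))
for z in(102,112,122):print(z,[(6*(proj("side",W(-157.8+d,-304,z))[0]-[310,280])).round(0).tolist() for d in(-20,20)])
E
```

```text
146 [200. 216.]
156 [200. 196.]
166 [200. 177.]
102 [[202.0, 235.0], [304.0, 196.0]]
112 [[202.0, 210.0], [305.0, 171.0]]
122 [[202.0, 184.0], [306.0, 146.0]]
```

The fingertips, at about (205,165) and (338,115), appear roughly 25 mm behind the nominal TCP. I'll go deeper (TCP about 33 mm, still clear of the base plate) and judge the grip from the opening.

>>> {"fn": "jog_arm", "kwargs": {"increments": [{"dr": [0, 0, 0.005], "xyz": [-1, 0, 10], "claw": -0.06}, {"dr": [0, 0, 0.005], "xyz": [-1, 0, 22], "claw": -0.06}, {"dr": [0, 0, 0.005], "xyz": [-1, 0, 34], "claw": -0.06}, {"dr": [0, 0, 0.005], "xyz": [-1, 0, 46], "claw": -0.06}, {"dr": [0, 0, 0.005], "xyz": [-1, 0, 58], "claw": -0.06}, {"dr": [0, 0, 0.005], "xyz": [-1, 0, 68], "claw": -0.06}, {"dr": [0, 0, 0.005], "xyz": [-1, 0, 69], "claw": -0.06}, {"dr": [0, 0, 0.005], "xyz": [-1, 0, 69], "claw": -0.06}]}}

```text
time: 20.15
tool_pos: [0.5068, -0.2834, 0.0314]
eef_rot: [[-0.079, 0.997, -0.003], [0.997, 0.079, 0.003], [0.003, -0.003, -1.0]]
force: [-0.0, 0.5, 0.1]
opening: 0.47
gripper_force: 0.0
```

```bash
python3 st.py -158 -305 33
```

```text
t 20.15 rack mm [-158.4 -304.2   31.4] dr to square [-0.    -0.004 -1.569] F [0.  0.5 0.1] op 40.0 gf 0.0
dr to sq90 [-0.003 -0.003  0.002]
[-0.8  0.4 -1.6]
```

>>> {"fn": "jog_arm", "kwargs": {"increments": [{"dr": [0, 0, 0], "xyz": [0, 0, 0], "claw": -0.5}, {"dr": [0, 0, 0], "xyz": [0, 0, 0], "claw": -0.7}, {"dr": [0, 0, 0], "xyz": [0, 0, 0], "claw": -0.8}, {"dr": [0, 0, 0], "xyz": [0, 0, 0], "claw": -0.9}, {"dr": [0, 0, 0], "xyz": [0, 0, 0], "claw": -0.9}, {"dr": [0, 0, 0], "xyz": [0, 0, 0], "claw": -0.9}, {"dr": [0, 0, 0], "xyz": [0, 0, 0], "claw": -0.9}], "squeeze": 30}}

```text
time: 20.85
tool_pos: [0.5071, -0.2836, 0.0319]
eef_rot: [[-0.079, 0.997, -0.002], [0.997, 0.079, 0.002], [0.002, -0.002, -1.0]]
force: [1.6, -1.3, 3.4]
opening: 0.145
gripper_force: 30.1
```

```bash
python3 st.py -158 -305 33
```

```text
t 20.85 rack mm [-158.2 -304.4   31.9] dr to square [ 0.    -0.003 -1.569] F [ 1.5 -1.5  3.4] op 12.3 gf 30.1
dr to sq90 [-0.002 -0.002  0.002]
[-0.6  0.2 -1.1]
```

Knob gripped (12.3 mm, and the mugs also read about 1.5 mm low). Drawing it out to the right.

>>> {"fn": "jog_arm", "kwargs": {"increments": [{"dr": [0, 0, 0], "xyz": [-5, 0, 0], "claw": -0.9}, {"dr": [0, 0, 0], "xyz": [-12, 0, 0], "claw": -0.9}, {"dr": [0, 0, 0], "xyz": [-20, 0, 0], "claw": -0.9}, {"dr": [0, 0, 0], "xyz": [-20, 0, 0], "claw": -0.9}]}}

```text
time: 21.25
tool_pos: [0.5083, -0.3046, 0.0314]
eef_rot: [[-0.078, 0.997, -0.003], [0.997, 0.078, 0.002], [0.002, -0.003, -1.0]]
force: [0.0, -1.9, 1.9]
opening: 0.146
gripper_force: 30.0
```

>>> {"fn": "jog_arm", "kwargs": {"increments": [{"dr": [0, 0, 0], "xyz": [-8, 0, 0], "claw": -0.9}, {"dr": [0, 0, 0], "xyz": [-16, 0, 0], "claw": -0.9}, {"dr": [0, 0, 0], "xyz": [-24, 0, 0], "claw": -0.9}, {"dr": [0, 0, 0], "xyz": [-32, 0, 0], "claw": -0.9}, {"dr": [0, 0, 0], "xyz": [-40, 0, 0], "claw": -0.9}, {"dr": [0, 0, 0], "xyz": [-48, 0, 0], "claw": -0.9}, {"dr": [0, 0, 0], "xyz": [-48, 0, 0], "claw": -0.9}, {"dr": [0, 0, 0], "xyz": [-48, 0, 0], "claw": -0.9}]}}

```text
time: 22.05
tool_pos: [0.5121, -0.3513, 0.0313]
eef_rot: [[-0.079, 0.997, -0.003], [0.997, 0.079, 0.003], [0.003, -0.003, -1.0]]
force: [-0.2, 0.2, 0.2]
opening: 0.144
gripper_force: 29.7
```

```bash
python3 st.py -88 -358 50
```

```text
t 22.05 rack mm [-158.4 -372.3   31.3] dr to square [ 0.    -0.004 -1.57 ] F [-0.2  0.2  0.2] op 12.2 gf 29.7
dr to sq90 [-0.003 -0.003  0.001]
[ 14.2  70.3 -18.9]
```

>>> {"fn": "jog_arm", "kwargs": {"increments": [{"dr": [0, 0, 0], "xyz": [0, 0, -8], "claw": -0.9}, {"dr": [0, 0, 0], "xyz": [0, 0, -18], "claw": -0.9}, {"dr": [0, 0, 0], "xyz": [0, 10, -24], "claw": -0.9}, {"dr": [0, 0, 0], "xyz": [5, 25, -24], "claw": -0.9}, {"dr": [0, 0, 0], "xyz": [10, 40, -24], "claw": -0.9}, {"dr": [0, 0, 0], "xyz": [14, 55, -24], "claw": -0.9}, {"dr": [0, 0, 0], "xyz": [14, 66, -24], "claw": -0.9}, {"dr": [0, 0, 0], "xyz": [14, 70, -24], "claw": -0.9}, {"dr": [0, 0, 0], "xyz": [14, 70, -24], "claw": -0.9}, {"dr": [0, 0, 0], "xyz": [14, 70, -24], "claw": -0.9}]}}

```text
time: 23.05
tool_pos: [0.5807, -0.3319, 0.055]
eef_rot: [[-0.079, 0.997, -0.003], [0.997, 0.079, 0.003], [0.003, -0.003, -1.0]]
force: [0.0, -0.6, 0.3]
opening: 0.141
gripper_force: 29.8
```

```bash
python3 st.py -88 -358 17; python3 - <<'E'
from chk import *
f=lambda a,k:cv2.resize(a,None,fx=k,fy=k,interpolation=cv2.INTER_CUBIC)
s=f(eyes.capture("side")[280:365,330:440,::-1],5);t=f(eyes.capture("top")[230:280,430:480,::-1],5)
for q in((-88,-347,90),(-88,-295,90)):
    cv2.circle(s,tuple(map(int,(5*(proj("side",W(*q))[0]-[330,280])))),2,(0,0,255),-1)
s[:250,-220:]=cv2.resize(t,None,fx=.88,fy=.88)[:220].repeat(1,0)[:250] if 0 else s[:250,-220:]
o=np.zeros((425,800,3),np.uint8);o[:,:550]=s;o[:250,550:]=t;cv2.imwrite("pics/c10.png",cv2.convertScaleAbs(o,alpha=1.4,beta=20))
E
```

```text
t 23.05 rack mm [ -88.5 -358.2   55. ] dr to square [-0.    -0.005 -1.569] F [-0.  -0.6  0.3] op 12.0 gf 29.8
dr to sq90 [-0.003 -0.003  0.001]
[ 0.1  0.6 38. ]
```

View pics/c10.png

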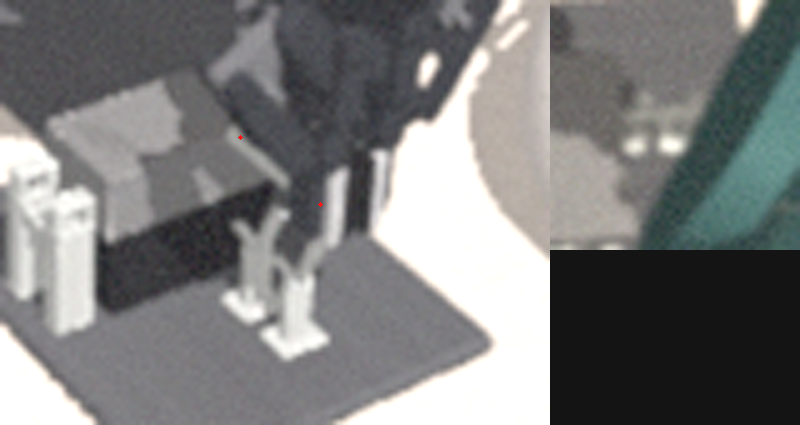

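The pin is held level, with its shank visible from (235,132) to (288,185), in line above the vees and about 4 mm further left than predicted. Shifting 3 mm right and lowering.

>>> {"fn": "jog_arm", "kwargs": {"increments": [{"dr": [0, 0, 0], "xyz": [-3, 0.5, 5], "claw": -0.9}, {"dr": [0, 0, 0], "xyz": [-3, 0.5, 12], "claw": -0.9}, {"dr": [0, 0, 0], "xyz": [-3, 0.5, 19], "claw": -0.9}, {"dr": [0, 0, 0], "xyz": [-3, 0.5, 25], "claw": -0.9}, {"dr": [0, 0, 0], "xyz": [-3, 0.5, 30], "claw": -0.9}, {"dr": [0, 0, 0], "xyz": [-3, 0.5, 34], "claw": -0.9}, {"dr": [0, 0, 0], "xyz": [-3, 0.5, 34], "claw": -0.9}]}}

```text
time: 23.85
tool_pos: [0.5815, -0.3346, 0.0206]
eef_rot: [[-0.079, 0.997, -0.003], [0.997, 0.079, 0.003], [0.003, -0.003, -1.0]]
force: [-0.2, -0.0, -0.8]
opening: 0.14
gripper_force: 29.8
```

>>> {"fn": "jog_arm", "kwargs": {"increments": [{"dr": [0, 0, 0], "xyz": [0, 0, 1], "claw": -0.9}, {"dr": [0, 0, 0], "xyz": [0, 0, 2], "claw": -0.9}, {"dr": [0, 0, 0], "xyz": [0, 0, 3], "claw": -0.9}, {"dr": [0, 0, 0], "xyz": [0, 0, 4], "claw": -0.9}, {"dr": [0, 0, 0], "xyz": [0, 0, 4], "claw": -0.9}]}}

```text
time: 24.35
tool_pos: [0.582, -0.3348, 0.0177]
eef_rot: [[-0.079, 0.997, -0.002], [0.997, 0.079, 0.002], [0.002, -0.002, -1.0]]
force: [2.8, 0.4, 2.6]
opening: 0.148
gripper_force: 30.1
```

```bash
python3 st.py -88 -358 17
```

```text
t 24.35 rack mm [ -87.4 -361.2   17.7] dr to square [ 0.    -0.003 -1.569] F [2.8 0.2 2.6] op 12.6 gf 30.1
dr to sq90 [-0.002 -0.002  0.002]
[ 3.2 -0.5  0.7]
```

>>> {"fn": "jog_arm", "kwargs": {"increments": [{"dr": [0, 0, 0], "xyz": [0, 1, 0], "claw": -0.9}, {"dr": [0, 0, 0], "xyz": [0, 1.5, 0.7], "claw": -0.9}, {"dr": [0, 0, 0], "xyz": [0, 1.5, 0.7], "claw": -0.9}]}}

```text
time: 24.65
tool_pos: [0.5831, -0.3345, 0.0164]
eef_rot: [[-0.079, 0.997, -0.003], [0.997, 0.079, 0.002], [0.003, -0.003, -1.0]]
force: [1.2, 0.5, 0.4]
opening: 0.147
gripper_force: 29.9
```

```bash
python3 st.py -88 -358 17
```

```text
t 24.65 rack mm [ -86.3 -361.    16.4] dr to square [-0.    -0.004 -1.569] F [1.2 0.4 0.4] op 12.5 gf 29.9
dr to sq90 [-0.003 -0.003  0.002]
[ 3.  -1.7 -0.6]
```

>>> {"fn": "jog_arm", "kwargs": {"increments": [{"dr": [0, 0, 0], "xyz": [0, 0, 0], "claw": -0.6}, {"dr": [0, 0, 0], "xyz": [0, 0, 0], "claw": -0.4}, {"dr": [0, 0, 0], "xyz": [0, 0, 0], "claw": -0.2}, {"dr": [0, 0, 0], "xyz": [0, 0, 0], "claw": -0.2}, {"dr": [0, 0, 0], "xyz": [0, 0, 0], "claw": -0.2}, {"dr": [0, 0, 0], "xyz": [0, 0, -10], "claw": -0.2}, {"dr": [0, 0, 0], "xyz": [0, 0, -30], "claw": -0.2}, {"dr": [0, 0, 0], "xyz": [0, 0, -60], "claw": -0.2}, {"dr": [0, 0, 0], "xyz": [0, 0, -95], "claw": -0.2}, {"dr": [0, 0, 0], "xyz": [0, 0, -130], "claw": -0.2}, {"dr": [0, 0, 0], "xyz": [0, -35, -165], "claw": -0.2}, {"dr": [0, 0, 0], "xyz": [0, -70, -190], "claw": -0.2}]}}

```text
time: 25.85
tool_pos: [0.5135, -0.3405, 0.2099]
eef_rot: [[-0.08, 0.997, -0.001], [0.997, 0.08, 0.001], [0.001, -0.001, -1.0]]
force: [-0.3, -0.2, -0.2]
opening: 0.398
gripper_force: 0.0
```

```bash
python3 st.py -133 -266 120; python3 - <<'E'
from chk import *
# pin shank/knob check in the side view: profile along the predicted pin axis
s=eyes.capture("side");cv2.imwrite("pics/s11.png",s[:,:,::-1]);g=s.astype(float).mean(2);g0=cv2.imread("pics/side0.png").astype(float).mean(2)
d=cv2.GaussianBlur(g,(0,0),.7)-cv2.GaussianBlur(g0,(0,0),.7)
for y in range(-290,-376,-4):
    row=[]
    for dz in(-8,-4,0,4,8):
        u,v=proj("side",W(-86.5,y,50+dz))[0];row.append(int(d[int(round(v)),int(round(u))]))
    print(y,row)
E
```

```text
t 25.85 rack mm [-156.2 -361.6  209.9] dr to square [ 0.    -0.002 -1.568] F [-0.3 -0.1 -0.2] op 33.8 gf 0.0
dr to sq90 [-0.001 -0.001  0.002]
[95.4 23.5 90. ]
-290 [8, 44, 61, 42, 13]
-294 [8, 54, 96, 93, 46]
-298 [16, 49, 82, 110, 74]
-302 [12, 46, 83, 109, 82]
-306 [4, 3, 55, 101, 80]
-310 [-7, -10, 12, 58, 58]
-314 [-19, -14, 1, 22, 16]
-318 [-9, 22, 68, 71, 24]
-322 [16, 25, 69, 83, 43]
-326 [16, 25, 67, 80, 50]
-330 [9, 19, 64, 80, 29]
-334 [-6, 2, 28, 40, 27]
-338 [-48, -37, 5, 16, 19]
-342 [-44, -65, -53, 9, 17]
-346 [-27, -48, -50, -18, 26]
-350 [-18, -40, -35, -34, -29]
-354 [-31, -37, -35, -34, -31]
-358 [-21, -36, -37, -35, -34]
-362 [-4, -22, -40, -34, -29]
-366 [9, 1, -15, -25, -28]
-370 [10, 9, 4, -1, -12]
-374 [9, 9, 9, 8, 4]
```

Along the predicted line the pin shows its shank from y≈-291 and its knob from about -346 to -367, so it lies level in both vees with the knob centred at the rest. Next is the cover, turning the wrist back.

>>> {"fn": "jog_arm", "kwargs": {"increments": [{"dr": [0, 0, -0.14], "xyz": [9, 2, 0], "claw": 0.65}, {"dr": [0, 0, -0.28], "xyz": [18, 4, 0], "claw": 0.65}, {"dr": [0, 0, -0.42], "xyz": [27, 6, 0], "claw": 0.65}, {"dr": [0, 0, -0.56], "xyz": [36, 8, 0], "claw": 0.65}, {"dr": [0, 0, -0.7], "xyz": [45, 10, 0], "claw": 0.65}, {"dr": [0, 0, -0.84], "xyz": [54, 12, 0], "claw": 0.65}, {"dr": [0, 0, -0.98], "xyz": [63, 14, 0], "claw": 0.65}, {"dr": [0, 0, -1.12], "xyz": [72, 16, 0], "claw": 0.65}, {"dr": [0, 0, -1.26], "xyz": [81, 18, 0], "claw": 0.65}, {"dr": [0, 0, -1.4], "xyz": [90, 20, 0], "claw": 0.65}, {"dr": [0, 0, -1.53], "xyz": [95.5, 21, 0], "claw": 0.65}, {"dr": [0, 0, -1.568], "xyz": [95.5, 21, 0], "claw": 0.65}]}}

```text
time: 27.1
tool_pos: [0.5273, -0.243, 0.2079]
eef_rot: [[-0.997, -0.082, -0.002], [-0.082, 0.997, 0.002], [0.002, 0.002, -1.0]]
force: [-0.6, -0.2, -0.1]
opening: 0.823
gripper_force: 0.0
```

```bash
python3 st.py -135 -266 110
```

```text
t 27.1 rack mm [-134.8 -265.5  207.9] dr to square [ 0.002 -0.002  0.004] F [-0.6 -0.2 -0.1] op 70.0 gf 0.0
dr to sq90 [ 0.    -0.003  1.575]
[-0.  -0.8 97.9]
```

>>> {"fn": "jog_arm", "kwargs": {"increments": [{"dr": [0, 0, 0.003], "xyz": [0, -0.5, 25], "claw": 0.65}, {"dr": [0, 0, 0.003], "xyz": [0, -0.5, 55], "claw": 0.65}, {"dr": [0, 0, 0.003], "xyz": [0, -0.5, 85], "claw": 0.65}, {"dr": [0, 0, 0.003], "xyz": [0, -0.5, 110], "claw": 0.65}, {"dr": [0, 0, 0.003], "xyz": [0, -0.5, 125], "claw": 0.65}, {"dr": [0, 0, 0.003], "xyz": [0, -0.5, 140], "claw": 0.65}, {"dr": [0, 0, 0.003], "xyz": [0, -0.5, 155], "claw": 0.65}, {"dr": [0, 0, 0.003], "xyz": [0, -0.5, 168], "claw": 0.65}, {"dr": [0, 0, 0.003], "xyz": [0, -0.5, 169], "claw": 0.65}, {"dr": [0, 0, 0.003], "xyz": [0, -0.5, 169], "claw": 0.65}]}}

```text
time: 28.1
tool_pos: [0.5269, -0.2438, 0.0381]
eef_rot: [[-0.997, -0.073, -0.003], [-0.073, 0.997, 0.002], [0.003, 0.003, -1.0]]
force: [-0.7, 0.9, 0.6]
opening: 0.824
gripper_force: 0.0
```

>>> {"fn": "jog_arm", "kwargs": {"increments": [{"dr": [0, 0, 0], "xyz": [0, 0, 0], "claw": 0.3}, {"dr": [0, 0, 0], "xyz": [0, 0, 0], "claw": 0.2}, {"dr": [0, 0, 0], "xyz": [0, 0, 0], "claw": 0}, {"dr": [0, 0, 0], "xyz": [0, 0, 0], "claw": 0}, {"dr": [0, 0, 0], "xyz": [0, 0, 0], "claw": 0}, {"dr": [0, 0, 0], "xyz": [0, 0, 0], "claw": 0}], "squeeze": 20}}

```text
time: 28.7
tool_pos: [0.527, -0.2425, 0.0392]
eef_rot: [[-0.997, -0.073, -0.002], [-0.073, 0.997, 0.005], [0.002, 0.005, -1.0]]
force: [-5.5, 13.5, 11.0]
opening: 0.555
gripper_force: 18.9
```

```bash
python3 st.py -135 -266 38
```

```text
t 28.7 rack mm [-135.1 -264.9   39.2] dr to square [ 0.005 -0.002 -0.004] F [-4.4 13.9 11. ] op 47.2 gf 18.9
dr to sq90 [ 0.002 -0.005  1.567]
[-0.2 -1.1  1.2]
```

>>> {"fn": "jog_arm", "kwargs": {"increments": [{"dr": [0, 0, 0], "xyz": [0, 1.5, 0], "claw": 0}, {"dr": [0, 0, 0], "xyz": [-1, 1.5, -4], "claw": 0}, {"dr": [0, 0, 0], "xyz": [-2, 1.5, -8], "claw": 0}, {"dr": [0, 0, 0], "xyz": [-5, 1.5, -15], "claw": 0}, {"dr": [0, 0, 0], "xyz": [-9, 1.5, -22], "claw": 0}, {"dr": [0, 0, 0], "xyz": [-13, 1.5, -29], "claw": 0}, {"dr": [0, 0, 0], "xyz": [-13, 1.5, -29], "claw": 0}]}}

```text
time: 29.4
tool_pos: [0.5407, -0.2412, 0.0681]
eef_rot: [[-0.997, -0.073, -0.002], [-0.073, 0.997, 0.003], [0.001, 0.003, -1.0]]
force: [1.5, 2.8, -3.2]
opening: 0.559
gripper_force: 23.1
```

```bash
python3 st.py -122 -265 67
```

```text
t 29.4 rack mm [-121.3 -264.7   68.1] dr to square [ 0.003 -0.001 -0.004] F [ 1.7  2.7 -3.2] op 47.5 gf 23.1
dr to sq90 [ 0.001 -0.003  1.567]
[ 0.6 -0.3  1.1]
```

>>> {"fn": "jog_arm", "kwargs": {"increments": [{"dr": [0, 0, 0], "xyz": [-5, 0.5, -6], "claw": 0}, {"dr": [0, 0, 0], "xyz": [-10.5, 0.5, -12], "claw": 0}, {"dr": [0, 0, 0], "xyz": [-16.5, 0.5, -17], "claw": 0}, {"dr": [0, 0, 0], "xyz": [-23.5, 0.5, -21.5], "claw": 0}, {"dr": [0, 0, 0], "xyz": [-30.5, 0.5, -25.5], "claw": 0}, {"dr": [0, 0, 0], "xyz": [-38, 0.5, -28.5], "claw": 0}, {"dr": [0, 0, 0], "xyz": [-45.5, 0.5, -30.5], "claw": 0}, {"dr": [0, 0, 0], "xyz": [-53, 0.5, -32], "claw": 0}, {"dr": [0, 0, 0], "xyz": [-61, 0.5, -33], "claw": 0}, {"dr": [0, 0, 0], "xyz": [-61, 0.5, -33], "claw": 0}]}}

```text
time: 30.4
tool_pos: [0.6017, -0.2364, 0.1001]
eef_rot: [[-0.997, -0.073, -0.002], [-0.073, 0.997, 0.002], [0.002, 0.002, -1.0]]
force: [-1.7, 2.5, 5.1]
opening: 0.556
gripper_force: 21.6
```

```bash
python3 st.py -60 -265 100; python3 - <<'E'
from chk import *
s=eyes.capture("side");cv2.imwrite("pics/s12.png",s[:,:,::-1]);g=s.mean(2)
f=lambda n,*p:print(n,proj("side",W(*p))[0].round(0),g[tuple(proj("side",W(*p))[0].round(0).astype(int)[::-1])].round())
f("where cover was (front right face mid)",-130,-290,72);f("cover mid right face",-100,-290,72);f("podtop",-130,-270,52)
E
```

```text
t 30.4 rack mm [ -60.2 -264.6  100.1] dr to square [ 0.002 -0.002 -0.004] F [-1.5  2.7  5.1] op 47.3 gf 21.6
dr to sq90 [ 0.    -0.003  1.567]
[-0.2 -0.4  0.1]
where cover was (front right face mid) [359. 320.] 115.0
cover mid right face [372. 315.] 34.0
podtop [354. 323.] 82.0
```

>>> {"fn": "jog_arm", "kwargs": {"increments": [{"dr": [0, 0, 0], "xyz": [-4, 0.5, 0.5], "claw": 0}, {"dr": [0, 0, 0], "xyz": [-8, 0.5, 1], "claw": 0}, {"dr": [0, 0, 0], "xyz": [-12, 0.5, 1.5], "claw": 0}, {"dr": [0, 0, 0], "xyz": [-16, 0.5, 2], "claw": 0}, {"dr": [0, 0, 0], "xyz": [-20, 0.5, 3], "claw": 0}, {"dr": [0, 0, 0], "xyz": [-24, 0.5, 4], "claw": 0}, {"dr": [0, 0, 0], "xyz": [-28, 0.5, 5], "claw": 0}, {"dr": [0, 0, 0], "xyz": [-31, 0.5, 6], "claw": 0}, {"dr": [0, 0, 0], "xyz": [-31, 0.5, 6], "claw": 0}]}}

```text
time: 31.35
tool_pos: [0.6324, -0.234, 0.0949]
eef_rot: [[-0.997, -0.073, -0.0], [-0.073, 0.997, 0.001], [0.0, 0.001, -1.0]]
force: [1.3, 2.1, 9.4]
opening: 0.554
gripper_force: 22.8
```

```bash
python3 st.py -60 -265 100
```

```text
t 31.35 rack mm [ -29.4 -264.6   94.9] dr to square [ 0.001 -0.    -0.004] F [1.5 2.  9.4] op 47.1 gf 22.8
dr to sq90 [ 0.001 -0.001  1.566]
[30.6 -0.5 -5.1]
```

Cover is up to about 1.7 rad. Releasing it and going over the toggle.

>>> {"fn": "jog_arm", "kwargs": {"increments": [{"dr": [0, 0, 0], "xyz": [0, 0, 0], "claw": 0.3}, {"dr": [0, 0, 0], "xyz": [0, 0, 0], "claw": 0.6}, {"dr": [0, 0, 0], "xyz": [0, 0, 0], "claw": 0.6}, {"dr": [0, 0, 0], "xyz": [0, 0, 0], "claw": 0.6}, {"dr": [0, 0, 0], "xyz": [0, 0, -10], "claw": 0.6}, {"dr": [0, 0, 0], "xyz": [0, 0, -30], "claw": 0.6}, {"dr": [0, 0, 0], "xyz": [0, 0, -60], "claw": 0.6}, {"dr": [0, 0, 0], "xyz": [0, 0, -90], "claw": 0.6}, {"dr": [0, 0, 0], "xyz": [25, 0, -105], "claw": 0.6}, {"dr": [0, 0, 0], "xyz": [60, 0, -105], "claw": 0.2}, {"dr": [0, 0, 0], "xyz": [90, 9, -105], "claw": -0.15}, {"dr": [0, 0, 0], "xyz": [90, 9, -105], "claw": -0.15}]}}

```text
time: 32.55
tool_pos: [0.5392, -0.2314, 0.2006]
eef_rot: [[-0.997, -0.072, -0.001], [-0.072, 0.997, 0.002], [0.001, 0.002, -1.0]]
force: [0.5, 0.2, -0.5]
opening: 0.428
gripper_force: 0.0
```

```bash
python3 st.py -119 -255.5 100 -119 -255.5 58; python3 - <<'E'
from chk import *
s=eyes.capture("side");cv2.imwrite("pics/s13.png",s[:,:,::-1]);g=s.mean(2)
# hood expected at 1.7rad; search toggle: bright on dark pod top
for z in (60,64,68,72,76):
  print(z,[int(g[tuple(proj("side",W(-119,y,z))[0].round(0).astype(int)[::-1])]) for y in range(-285,-240,4)])
E
```

```text
t 32.55 rack mm [-122.1 -254.8  200.6] dr to square [ 0.002 -0.001 -0.005] F [ 0.5  0.1 -0.5] op 36.3 gf 0.0
dr to sq90 [ 0.    -0.002  1.566]
[ -3.3  -0.9 100.6]
[ -3.3  -0.9 142.6]
60 [37, 29, 62, 156, 157, 158, 162, 160, 69, 73, 74, 85]
64 [27, 43, 114, 125, 118, 105, 140, 156, 157, 102, 97, 83]
68 [24, 43, 74, 82, 59, 73, 129, 162, 164, 116, 92, 75]
72 [31, 29, 29, 26, 27, 74, 140, 167, 171, 166, 78, 71]
76 [30, 28, 25, 32, 62, 84, 130, 159, 166, 116, 86, 75]
```

The toggle appears bright, centred at y≈-255 and z≈72, as expected. Descending over it.

>>> {"fn": "jog_arm", "kwargs": {"increments": [{"dr": [0, 0, -0.004], "xyz": [-3, -0.5, 20], "claw": -0.15}, {"dr": [0, 0, -0.004], "xyz": [-3, -0.5, 45], "claw": -0.15}, {"dr": [0, 0, -0.004], "xyz": [-3, -0.5, 70], "claw": -0.15}, {"dr": [0, 0, -0.004], "xyz": [-3, -0.5, 95], "claw": -0.15}, {"dr": [0, 0, -0.004], "xyz": [-3, -0.5, 115], "claw": -0.15}, {"dr": [0, 0, -0.004], "xyz": [-3, -0.5, 130], "claw": -0.15}, {"dr": [0, 0, -0.004], "xyz": [-3, -0.5, 140], "claw": -0.15}, {"dr": [0, 0, -0.004], "xyz": [-3, -0.5, 140], "claw": -0.15}, {"dr": [0, 0, -0.004], "xyz": [-3, -0.5, 140], "claw": -0.15}]}}

```text
time: 33.5
tool_pos: [0.5445, -0.2317, 0.0597]
eef_rot: [[-0.997, -0.077, -0.002], [-0.077, 0.997, 0.002], [0.002, 0.002, -1.0]]
force: [-0.4, 0.3, -0.6]
opening: 0.424
gripper_force: 0.0
```

>>> {"fn": "jog_arm", "kwargs": {"increments": [{"dr": [0, 0, 0], "xyz": [0, 0, 0], "claw": -0.5}, {"dr": [0, 0, 0], "xyz": [0, 0, 0], "claw": -0.7}, {"dr": [0, 0, 0], "xyz": [0, 0, 0], "claw": -0.9}, {"dr": [0, 0, 0], "xyz": [0, 0, 0], "claw": -1}, {"dr": [0, 0, 0], "xyz": [0, 0, 0], "claw": -1}, {"dr": [0, 0, 0], "xyz": [0, 0, 0], "claw": -1}]}}

```text
time: 34.1
tool_pos: [0.544, -0.2315, 0.059]
eef_rot: [[-0.997, -0.077, -0.003], [-0.077, 0.997, 0.002], [0.003, 0.003, -1.0]]
force: [-0.6, 0.8, -0.4]
opening: -0.0
gripper_force: 0.0
```

```bash
python3 st.py -119 -255.5 58
```

```text
t 34.1 rack mm [-117.3 -255.3   59. ] dr to square [ 0.003 -0.003 -0.   ] F [-0.5  0.8 -0.4] op -0.0 gf 0.0
dr to sq90 [-0.    -0.004  1.57 ]
[ 1.7 -0.2  1. ]
```

Nothing between the pads: the real tips sit about 20 mm behind the TCP, as the pictures suggested. I'll reopen, go 15 mm lower and close again.

>>> {"fn": "jog_arm", "kwargs": {"increments": [{"dr": [0, 0, 0], "xyz": [0, 0, 0], "claw": -0.5}, {"dr": [0, 0, 0], "xyz": [0, 0, 0], "claw": -0.15}, {"dr": [0, 0, 0], "xyz": [0, 0, 0], "claw": -0.15}, {"dr": [0, 0, 0], "xyz": [0, 0, 0], "claw": -0.15}, {"dr": [0, 0, 0], "xyz": [1.5, 0, 5], "claw": -0.15}, {"dr": [0, 0, 0], "xyz": [1.5, 0, 10], "claw": -0.15}, {"dr": [0, 0, 0], "xyz": [1.5, 0, 15], "claw": -0.15}, {"dr": [0, 0, 0], "xyz": [1.5, 0, 15], "claw": -0.15}]}}

```text
time: 34.9
tool_pos: [0.542, -0.2314, 0.0428]
eef_rot: [[-0.997, -0.077, -0.004], [-0.077, 0.997, 0.003], [0.004, 0.003, -1.0]]
force: [0.3, 0.2, -0.4]
opening: 0.428
gripper_force: 0.0
```

>>> {"fn": "jog_arm", "kwargs": {"increments": [{"dr": [0, 0, 0], "xyz": [0, 0, 0], "claw": -0.5}, {"dr": [0, 0, 0], "xyz": [0, 0, 0], "claw": -0.7}, {"dr": [0, 0, 0], "xyz": [0, 0, 0], "claw": -0.9}, {"dr": [0, 0, 0], "xyz": [0, 0, 0], "claw": -1}, {"dr": [0, 0, 0], "xyz": [0, 0, 0], "claw": -1}, {"dr": [0, 0, 0], "xyz": [0, 0, 0], "claw": -1}]}}

```text
time: 35.5
tool_pos: [0.5426, -0.2318, 0.0441]
eef_rot: [[-0.997, -0.077, -0.002], [-0.077, 0.997, 0.002], [0.002, 0.002, -1.0]]
force: [0.6, -2.6, -1.2]
opening: 0.057
gripper_force: 18.4
```

```bash
python3 st.py -119 -255.5 58
```

```text
t 35.5 rack mm [-118.7 -255.5   44.1] dr to square [ 0.002 -0.002 -0.   ] F [ 0.4 -2.7 -1.2] op 4.8 gf 18.4
dr to sq90 [-0.    -0.003  1.57 ]
[  0.3  -0.  -13.9]
```

Toggle gripped near its top. Moving it right.

>>> {"fn": "jog_arm", "kwargs": {"increments": [{"dr": [0, 0, 0], "xyz": [0, -3, 0], "claw": -1}, {"dr": [0, 0, 0], "xyz": [0, -6, -0.5], "claw": -1}, {"dr": [0, 0, 0], "xyz": [0, -9, -1], "claw": -1}, {"dr": [0, 0, 0], "xyz": [0, -12, -0.5], "claw": -1}, {"dr": [0, 0, 0], "xyz": [0, -15, 0], "claw": -1}, {"dr": [0, 0, 0], "xyz": [0, -18, 0], "claw": -1}, {"dr": [0, 0, 0], "xyz": [0, -20, 0], "claw": -1}, {"dr": [0, 0, 0], "xyz": [0, -20, 0], "claw": -1}]}}

```text
time: 36.3
tool_pos: [0.5458, -0.2526, 0.0467]
eef_rot: [[-0.997, -0.077, 0.002], [-0.077, 0.997, 0.0], [-0.002, 0.0, -1.0]]
force: [2.6, -2.3, 18.4]
opening: -0.002
gripper_force: 9.1
```

```bash
python3 st.py -119 -255.5 58
```

```text
t 36.3 rack mm [-117.2 -276.5   46.7] dr to square [ 0.     0.002 -0.   ] F [ 2.4 -2.5 18.4] op -0.2 gf 9.1
dr to sq90 [0.002 0.002 1.57 ]
[  1.8  21.  -11.3]
```

>>> {"fn": "jog_arm", "kwargs": {"increments": [{"dr": [0, 0, 0], "xyz": [0, 0, -10], "claw": -1}, {"dr": [0, 0, 0], "xyz": [0, 0, -35], "claw": -1}, {"dr": [0, 0, 0], "xyz": [0, 0, -70], "claw": -1}, {"dr": [0, 0, 0], "xyz": [0, 30, -110], "claw": -1}, {"dr": [0, 0, 0], "xyz": [0, 48, -130], "claw": -1}, {"dr": [0, 0, 0], "xyz": [0, 48, -130], "claw": -1}]}}

```text
time: 36.9
tool_pos: [0.5416, -0.2027, 0.178]
eef_rot: [[-0.997, -0.079, 0.002], [-0.079, 0.997, 0.001], [-0.002, 0.001, -1.0]]
force: [1.0, -0.9, -0.9]
opening: 0.002
gripper_force: 0.0
```

```bash
cat >tg.py <<'E'
from chk import *
s=eyes.capture("side");g=s.mean(2)
print("y",list(range(-289,-240,4)))
for z in (60,64,68,72,76): print(z,[int(g[tuple(proj("side",W(-119,y,z))[0].round(0).astype(int)[::-1])]) for y in range(-289,-240,4)])
E
python3 tg.py; python3 st.py -119 -228 42
```

```text
y [-289, -285, -281, -277, -273, -269, -265, -261, -257, -253, -249, -245, -241]
60 [33, 28, 26, 64, 155, 140, 115, 100, 52, 35, 67, 73, 85]
64 [26, 26, 43, 114, 105, 115, 120, 85, 45, 70, 80, 95, 86]
68 [36, 27, 47, 68, 96, 121, 120, 79, 60, 75, 95, 91, 75]
72 [26, 28, 29, 80, 141, 165, 132, 76, 75, 74, 78, 75, 74]
76 [33, 23, 60, 146, 177, 139, 75, 74, 74, 74, 76, 77, 72]
t 36.95 rack mm [-118.  -227.   175.6] dr to square [ 0.002 -0.     0.001] F [ 0.2  0.2 -0.2] op -0.1 gf 0.0
dr to sq90 [ 0.001 -0.002  1.572]
[  0.9  -1.2 133.6]
```

The toggle now leans right, at y≈-273 (it was -255). One gentle push with the shut fingers to make sure it's against its stop.

>>> {"fn": "jog_arm", "kwargs": {"increments": [{"dr": [0, 0, 0], "xyz": [0, 0, 30], "claw": -1}, {"dr": [0, 0, 0], "xyz": [0, 0, 60], "claw": -1}, {"dr": [0, 0, 0], "xyz": [0, 0, 90], "claw": -1}, {"dr": [0, 0, 0], "xyz": [0, 0, 115], "claw": -1}, {"dr": [0, 0, 0], "xyz": [0, 0, 130], "claw": -1}, {"dr": [0, 0, 0], "xyz": [0, 0, 141], "claw": -1}, {"dr": [0, 0, 0], "xyz": [0, 0, 141], "claw": -1}, {"dr": [0, 0, 0], "xyz": [0, -8, 141], "claw": -1}, {"dr": [0, 0, 0], "xyz": [0, -16, 141], "claw": -1}, {"dr": [0, 0, 0], "xyz": [0, -22, 141], "claw": -1}, {"dr": [0, 0, 0], "xyz": [0, -22, 141], "claw": -1}]}}

```text
time: 38.05
tool_pos: [0.5422, -0.2267, 0.0335]
eef_rot: [[-0.997, -0.076, -0.002], [-0.076, 0.997, 0.002], [0.002, 0.002, -1.0]]
force: [-0.1, -0.1, 0.5]
opening: -0.001
gripper_force: 0.0
```

```bash
python3 st.py -119 -256 35
```

```text
t 38.05 rack mm [-118.7 -250.4   33.5] dr to square [ 0.002 -0.002 -0.001] F [-0.1 -0.1  0.5] op -0.1 gf 0.0
dr to sq90 [ 0.    -0.003  1.57 ]
[ 0.3 -5.6 -1.5]
```

>>> {"fn": "jog_arm", "kwargs": {"increments": [{"dr": [0, 0, 0], "xyz": [0, -2, 0], "claw": -1}, {"dr": [0, 0, 0], "xyz": [0, -4, 0], "claw": -1}, {"dr": [0, 0, 0], "xyz": [0, -5, 0], "claw": -1}, {"dr": [0, 0, 0], "xyz": [0, -5, 0], "claw": -1}]}}

```text
time: 38.45
tool_pos: [0.5424, -0.2306, 0.0329]
eef_rot: [[-0.997, -0.077, -0.003], [-0.077, 0.997, 0.002], [0.003, 0.003, -1.0]]
force: [-0.3, -0.4, 0.4]
opening: 0.001
gripper_force: 0.0
```

>>> {"fn": "jog_arm", "kwargs": {"increments": [{"dr": [0, 0, 0], "xyz": [0, -1, 0], "claw": -1}, {"dr": [0, 0, 0], "xyz": [0, -2, 0], "claw": -1}, {"dr": [0, 0, 0], "xyz": [0, -3, 0], "claw": -1}, {"dr": [0, 0, 0], "xyz": [0, -3, 0], "claw": -1}]}}

```text
time: 38.85
tool_pos: [0.5425, -0.2325, 0.0328]
eef_rot: [[-0.997, -0.077, -0.003], [-0.077, 0.997, 0.005], [0.003, 0.005, -1.0]]
force: [-0.3, 9.1, 2.8]
opening: 0.002
gripper_force: 4.9
```

Firm against the stop (9 N). Back off, rise, and regrip the cover where I left it.

>>> {"fn": "jog_arm", "kwargs": {"increments": [{"dr": [0, 0, 0], "xyz": [0, 5, 0], "claw": -1}, {"dr": [0, 0, 0], "xyz": [0, 8, 0], "claw": -1}, {"dr": [0, 0, 0], "xyz": [0, 8, -20], "claw": -1}, {"dr": [0, 0, 0], "xyz": [0, 8, -50], "claw": -1}, {"dr": [0, 0, 0], "xyz": [0, 8, -85], "claw": -1}, {"dr": [0, 0, 0], "xyz": [0, 8, -120], "claw": -0.5}, {"dr": [0, 0, 0], "xyz": [0, 0, -150], "claw": 0.2}, {"dr": [0, 0, 0], "xyz": [0, -8, -175], "claw": 0.65}, {"dr": [0, 0, 0], "xyz": [-30, -8, -175], "claw": 0.65}, {"dr": [0, 0, 0], "xyz": [-60, -8, -175], "claw": 0.65}, {"dr": [0, 0, 0], "xyz": [-90, -8, -175], "claw": 0.65}, {"dr": [0, 0, 0], "xyz": [-90, -8, -175], "claw": 0.65}]}}

```text
time: 40.05
tool_pos: [0.6356, -0.2345, 0.2065]
eef_rot: [[-0.997, -0.078, -0.003], [-0.078, 0.997, 0.003], [0.003, 0.003, -1.0]]
force: [0.1, -0.5, -0.6]
opening: 0.825
gripper_force: 0.0
```

```bash
python3 st.py -29.4 -264.6 95; python3 tg.py
```

```text
t 40.05 rack mm [ -26.2 -265.3  206.5] dr to square [ 0.003 -0.003  0.001] F [ 0.1 -0.5 -0.6] op 70.1 gf 0.0
dr to sq90 [-0.    -0.005  1.572]
[  2.8   0.4 111.5]
y [-289, -285, -281, -277, -273, -269, -265, -261, -257, -253, -249, -245, -241]
60 [28, 30, 31, 62, 153, 139, 114, 100, 56, 32, 67, 74, 82]
64 [29, 30, 44, 113, 106, 114, 119, 85, 42, 67, 77, 94, 84]
68 [30, 21, 42, 69, 98, 122, 120, 80, 59, 72, 93, 90, 75]
72 [31, 32, 35, 84, 141, 166, 135, 75, 74, 73, 76, 73, 73]
76 [31, 29, 65, 145, 177, 140, 76, 74, 74, 74, 71, 74, 73]
```

Toggle unchanged, so it was already fully on. Regripping the cover.

>>> {"fn": "jog_arm", "kwargs": {"increments": [{"dr": [0, 0, 0], "xyz": [3, 0.5, 20], "claw": 0.65}, {"dr": [0, 0, 0], "xyz": [3, 0.5, 40], "claw": 0.65}, {"dr": [0, 0, 0], "xyz": [3, 0.5, 60], "claw": 0.65}, {"dr": [0, 0, 0], "xyz": [3, 0.5, 80], "claw": 0.65}, {"dr": [0, 0, 0], "xyz": [3, 0.5, 95], "claw": 0.65}, {"dr": [0, 0, 0], "xyz": [3, 0.5, 108], "claw": 0.65}, {"dr": [0, 0, 0], "xyz": [3, 0.5, 108], "claw": 0.65}, {"dr": [0, 0, 0], "xyz": [3, 0.5, 108], "claw": 0.3}, {"dr": [0, 0, 0], "xyz": [3, 0.5, 108], "claw": 0}, {"dr": [0, 0, 0], "xyz": [3, 0.5, 108], "claw": 0}, {"dr": [0, 0, 0], "xyz": [3, 0.5, 108], "claw": 0}, {"dr": [0, 0, 0], "xyz": [3, 0.5, 108], "claw": 0}], "squeeze": 20}}

```text
time: 41.3
tool_pos: [0.6307, -0.2343, 0.1009]
eef_rot: [[-0.997, -0.077, -0.001], [-0.077, 0.997, 0.002], [0.001, 0.002, -1.0]]
force: [0.6, 4.6, 6.3]
opening: 0.55
gripper_force: 21.6
```

```bash
python3 st.py -60 -264.6 100
```

```text
t 41.3 rack mm [ -31.1 -264.8  100.9] dr to square [ 0.002 -0.001 -0.   ] F [1.  4.5 6.3] op 46.8 gf 21.6
dr to sq90 [ 0.001 -0.002  1.571]
[28.9  0.2  1. ]
```

>>> {"fn": "jog_arm", "kwargs": {"increments": [{"dr": [0, 0, 0], "xyz": [4, 0, -1], "claw": 0}, {"dr": [0, 0, 0], "xyz": [8, 0, -2], "claw": 0}, {"dr": [0, 0, 0], "xyz": [15.5, 0, -3.5], "claw": 0}, {"dr": [0, 0, 0], "xyz": [23.5, 0, -4.5], "claw": 0}, {"dr": [0, 0, 0], "xyz": [31.5, 0, -4.5], "claw": 0}, {"dr": [0, 0, 0], "xyz": [39.5, 0, -3.5], "claw": 0}, {"dr": [0, 0, 0], "xyz": [47, 0, -2], "claw": 0}, {"dr": [0, 0, 0], "xyz": [55, 0, 0.5], "claw": 0}, {"dr": [0, 0, 0], "xyz": [62, 0, 3.5], "claw": 0}, {"dr": [0, 0, 0], "xyz": [69, 0, 7.5], "claw": 0}, {"dr": [0, 0, 0], "xyz": [69, 0, 7.5], "claw": 0}]}}

```text
time: 42.4
tool_pos: [0.5603, -0.2398, 0.0928]
eef_rot: [[-0.997, -0.077, -0.003], [-0.077, 0.997, 0.002], [0.002, 0.003, -1.0]]
force: [-0.0, 5.8, 1.9]
opening: 0.552
gripper_force: 23.6
```

```bash
python3 st.py -98 -264.6 90
```

```text
t 42.4 rack mm [-101.7 -264.8   92.8] dr to square [ 0.003 -0.002 -0.001] F [0.4 5.7 1.9] op 47.0 gf 23.6
dr to sq90 [ 0.    -0.004  1.57 ]
[-3.7  0.2  2.8]
```

>>> {"fn": "jog_arm", "kwargs": {"increments": [{"dr": [0, 0, 0], "xyz": [6.5, 0, 4.5], "claw": 0}, {"dr": [0, 0, 0], "xyz": [13, 0, 9.5], "claw": 0}, {"dr": [0, 0, 0], "xyz": [18.5, 0, 15.5], "claw": 0}, {"dr": [0, 0, 0], "xyz": [23.5, 0, 21.5], "claw": 0}, {"dr": [0, 0, 0], "xyz": [28, 0, 28.5], "claw": 0}, {"dr": [0, 0, 0], "xyz": [31, 0, 35.5], "claw": 0}, {"dr": [0, 0, 0], "xyz": [33, 0, 42], "claw": 0}, {"dr": [0, 0, 0], "xyz": [34, 0, 46], "claw": 0}, {"dr": [0, 0, 0], "xyz": [35, 0, 49], "claw": 0}, {"dr": [0, 0, 0], "xyz": [35, 0, 49], "claw": 0}]}}

```text
time: 43.4
tool_pos: [0.525, -0.2424, 0.0436]
eef_rot: [[-0.997, -0.077, -0.004], [-0.077, 0.997, 0.003], [0.004, 0.003, -1.0]]
force: [-8.8, 4.7, 5.4]
opening: 0.555
gripper_force: 30.3
```

```bash
python3 st.py -98 -264.6 90
```

```text
t 43.4 rack mm [-137.1 -264.7   43.6] dr to square [ 0.003 -0.004 -0.001] F [-8.4  5.3  5.4] op 47.2 gf 30.3
dr to sq90 [-0.001 -0.006  1.57 ]
[-38.9   0.3 -46.6]
```

>>> {"fn": "jog_arm", "kwargs": {"increments": [{"dr": [0, 0, 0], "xyz": [0, 0, 2], "claw": 0}, {"dr": [0, 0, 0], "xyz": [0, 0, 4], "claw": 0}, {"dr": [0, 0, 0], "xyz": [0, 0, 4], "claw": 0}, {"dr": [0, 0, 0], "xyz": [0, 0, 4], "claw": 0.4}, {"dr": [0, 0, 0], "xyz": [0, 0, 4], "claw": 0.65}, {"dr": [0, 0, 0], "xyz": [0, 0, 4], "claw": 0.65}, {"dr": [0, 0, 0], "xyz": [0, 0, -10], "claw": 0.65}, {"dr": [0, 0, 0], "xyz": [0, 0, -30], "claw": 0.65}, {"dr": [0, 0, 0], "xyz": [0, 0, -50], "claw": 0.65}, {"dr": [0, 0, 0], "xyz": [-5, 0, -70], "claw": 0}, {"dr": [0, 0, 0], "xyz": [-5, 0, -70], "claw": -1}, {"dr": [0, 0, 0], "xyz": [-5, 0, -70], "claw": -1}]}}

```text
time: 44.6
tool_pos: [0.5316, -0.2423, 0.1141]
eef_rot: [[-0.997, -0.077, -0.002], [-0.077, 0.997, 0.002], [0.002, 0.002, -1.0]]
force: [0.5, -0.0, -0.5]
opening: 0.317
gripper_force: 0.0
```

```bash
python3 st.py -130 -264.6 65
```

```text
t 44.6 rack mm [-130.5 -265.1  114.1] dr to square [ 0.002 -0.002 -0.   ] F [ 0.5 -0.1 -0.5] op 26.9 gf 0.0
dr to sq90 [ 0.    -0.003  1.571]
[-0.6  0.4 49.1]
```

>>> {"fn": "jog_arm", "kwargs": {"increments": [{"dr": [0, 0, 0], "xyz": [0, 0, 0], "claw": -1}, {"dr": [0, 0, 0], "xyz": [0, 0, 0], "claw": -1}, {"dr": [0, 0, 0], "xyz": [0, 0, 10], "claw": -1}, {"dr": [0, 0, 0], "xyz": [0, 0, 20], "claw": -1}, {"dr": [0, 0, 0], "xyz": [0, 0, 30], "claw": -1}, {"dr": [0, 0, 0], "xyz": [0, 0, 38], "claw": -1}, {"dr": [0, 0, 0], "xyz": [0, 0, 42], "claw": -1}, {"dr": [0, 0, 0], "xyz": [0, 0, 46], "claw": -1}, {"dr": [0, 0, 0], "xyz": [0, 0, 46], "claw": -1}]}}

```text
time: 45.5
tool_pos: [0.5312, -0.242, 0.067]
eef_rot: [[-0.997, -0.077, -0.003], [-0.077, 0.997, 0.003], [0.003, 0.003, -1.0]]
force: [0.6, -0.3, -0.3]
opening: -0.004
gripper_force: 0.0
```

>>> {"fn": "jog_arm", "kwargs": {"increments": [{"dr": [0, 0, 0], "xyz": [0, 0, 2], "claw": -1}, {"dr": [0, 0, 0], "xyz": [0, 0, 4], "claw": -1}, {"dr": [0, 0, 0], "xyz": [0, 0, 4], "claw": -1}]}}

```text
time: 45.8
tool_pos: [0.5313, -0.2421, 0.0633]
eef_rot: [[-0.997, -0.077, -0.003], [-0.077, 0.997, 0.002], [0.003, 0.003, -1.0]]
force: [-0.8, 0.5, -0.1]
opening: -0.001
gripper_force: 0.0
```

>>> {"fn": "jog_arm", "kwargs": {"increments": [{"dr": [0, 0, 0], "xyz": [0, 0, 2], "claw": -1}, {"dr": [0, 0, 0], "xyz": [0, 0, 3], "claw": -1}, {"dr": [0, 0, 0], "xyz": [0, 0, 3], "claw": -1}]}}

```text
time: 46.1
tool_pos: [0.5312, -0.242, 0.0603]
eef_rot: [[-0.997, -0.077, -0.003], [-0.077, 0.997, 0.002], [0.003, 0.003, -1.0]]
force: [-0.6, -0.5, -0.3]
opening: 0.0
gripper_force: 0.0
```

>>> {"fn": "jog_arm", "kwargs": {"increments": [{"dr": [0, 0, 0], "xyz": [0, 0, 1.5], "claw": -1}, {"dr": [0, 0, 0], "xyz": [0, 0, 2.5], "claw": -1}, {"dr": [0, 0, 0], "xyz": [0, 0, 2.5], "claw": -1}]}}

```text
time: 46.4
tool_pos: [0.5312, -0.242, 0.0577]
eef_rot: [[-0.997, -0.077, -0.003], [-0.077, 0.997, 0.002], [0.003, 0.003, -1.0]]
force: [0.8, 0.4, 0.7]
opening: 0.0
gripper_force: 0.0
```

>>> {"fn": "jog_arm", "kwargs": {"increments": [{"dr": [0, 0, 0], "xyz": [0, 0, 1.5], "claw": -1}, {"dr": [0, 0, 0], "xyz": [0, 0, 2.5], "claw": -1}, {"dr": [0, 0, 0], "xyz": [0, 0, 2.5], "claw": -1}]}}

```text
time: 46.7
tool_pos: [0.5313, -0.2422, 0.0562]
eef_rot: [[-0.997, -0.077, -0.002], [-0.077, 0.997, 0.002], [0.002, 0.002, -1.0]]
force: [-3.2, 0.6, 7.2]
opening: -0.002
gripper_force: 3.8
```

```bash
python3 st.py; python3 - <<'E'
from h import *
s=eyes.capture("side");cv2.imwrite("pics/s14.png",s[:,:,::-1])
s0=cv2.imread("pics/side0.png");b=lambda a:cv2.GaussianBlur(a,(0,0),1).astype(int)
d=np.abs(b(s[:,:,::-1].copy())-b(s0)).max(2)[300:345,335:395]
print((d[::3,::3]))
E
```

```text
t 46.7 rack mm [-130.8 -264.9   56.2] dr to square [ 0.002 -0.002 -0.   ] F [-3.1  0.9  7.2] op -0.1 gf 3.8
dr to sq90 [-0.    -0.004  1.57 ]
[[ 23  24  23  20  12  32  56  65  41  14   7  10  10   9   9  10   9  10
   11  12]
 [ 16  21   9  15   4  29  51  60  41  25   1   9  11   9   9  10  10  11
   13  13]
 [ 28  11   5   9   2  32  45  41   6   7   9   9  10   9  11   9   9  12
   13  12]
 [ 52  13   9  13   7  25   6   5  10  10   8   9  10   9  10   8   9   9
   12  12]
 [  2  11   9   6  11  10   9  11   8   9  11   9   9  10   9   9   8  10
   13  12]
 [  5   3  10   6   8  10  10  14   9   9   9  10   8   9   9   8   8   9
   10  12]
 [ 16  16   9  11  10   9   9   9   9   9   8   8   7  10   8   6   5   7
    7  10]
 [ 12  30  12   8  12   6   7   9   9   9   9   8   7   8  71  46   8   9
    8   7]
 [ 10  11  12  21  52  19  10  10   8   7   7   5   5   4  38  92  26   9
    7   7]
 [ 10   9  12  60 109  33  22   5   4   3   4   6   5   1   4  21  15  40
   11   8]
 [ 11  10  11  50  92   6   5   4   5   4   3   4   5   1   2   9  11  62
   48  12]
 [ 11   9  11  32  51   5   6   6   4   3   4   3   4   4   3  10  16  14
   35  14]
 [ 11   9  11  31  47   9   6   5   6   4   4   6   6   7   7  11   4   7
    8  47]
 [  9   7  11  17  40   6   3   4   3   6   8   7   7   9  10  11   3   8
   18  46]
 [  7   8  11  12  14   7   5   7   9   7   7   8   7   7  11  12   9  10
    9  15]]
```

The cover image matches the original shut state apart from the pin and gripper, and pressing on it gives a firm stop. Retreat and do a final check.

>>> {"fn": "jog_arm", "kwargs": {"increments": [{"dr": [0, 0, 0], "xyz": [0, 0, -10], "claw": -1}, {"dr": [0, 0, 0], "xyz": [0, 0, -35], "claw": -1}, {"dr": [0, 0, 0], "xyz": [0, 0, -70], "claw": -1}, {"dr": [0, 0, 0], "xyz": [0, 0, -110], "claw": -1}, {"dr": [0, 0, 0], "xyz": [20, 0, -150], "claw": -1}, {"dr": [0, 0, 0], "xyz": [50, 0, -190], "claw": -1}, {"dr": [0, 0, 0], "xyz": [80, 0, -220], "claw": -1}, {"dr": [0, 0, 0], "xyz": [80, 0, -220], "claw": -1}, {"dr": [0, 0, 0], "xyz": [80, 0, -220], "claw": -1}]}}

```text
time: 47.65
tool_pos: [0.452, -0.2489, 0.2768]
eef_rot: [[-0.997, -0.076, -0.001], [-0.076, 0.997, 0.001], [0.001, 0.001, -1.0]]
force: [0.5, -1.1, -0.3]
opening: -0.0
gripper_force: 0.0
```

```bash
python3 st.py; python3 - <<'E'
from h import *
s=eyes.capture("side")[:,:,::-1].copy();b=lambda a:cv2.GaussianBlur(a,(0,0),1).astype(int)
def df(n,ref,r):
    d=np.abs(b(s)-b(cv2.imread(ref))).max(2)[r];print(n,d.mean().round(1),int((d>25).sum()),d.size)
df("mugA",'pics/s8.png',np.s_[200:245,297:327]);df("mugB",'pics/s8.png',np.s_[225:273,330:370])
df("lemon",'pics/side0.png',np.s_[340:380,285:318]);df("honey",'pics/side0.png',np.s_[185:230,205:238])
df("cover",'pics/side0.png',np.s_[295:325,345:388]);df("pin vs parked",'pics/s11.png',np.s_[320:355,375:425])
E
```

```text
t 47.65 rack mm [-210.4 -265.5  276.8] dr to square [ 0.001 -0.001 -0.001] F [ 0.4 -1.1 -0.3] op -0.0 gf 0.0
dr to sq90 [ 0.    -0.002  1.57 ]
mugA 28.2 539 1350
mugB 1.9 0 1920
lemon 7.8 0 1320
honey 7.9 12 1485
cover 7.2 31 1290
pin vs parked 6.6 0 1750
```

```bash
python3 - <<'E'
from h import *
s=eyes.capture("side")[:,:,::-1].copy();cv2.imwrite("pics/s15.png",s)
for ref in("s12","s11","s8"):
    r=cv2.imread(f"pics/{ref}.png");m=cv2.matchTemplate(s[190:260,280:345],r[198:248,293:332],cv2.TM_CCOEFF_NORMED);print(ref,cv2.minMaxLoc(m)[1:4:2],"static (13,8)")
    e=lambda a:cv2.Canny(a,60,150);m=cv2.matchTemplate(e(s)[190:260,280:345],e(r)[198:248,293:332],cv2.TM_CCOEFF_NORMED);print("edges",cv2.minMaxLoc(m)[1:4:2])
E
```

```text
s12 (0.5360854864120483, (0, 16)) static (13,8)
edges (0.4067150950431824, (13, 8))
s11 (0.6402735114097595, (0, 17)) static (13,8)
edges (0.45276716351509094, (13, 8))
s8 (0.5836262702941895, (16, 12)) static (13,8)
edges (0.3751896619796753, (13, 8))
```

```bash
python3 -c "
from bench import bot; print(bot.job_done())"
```

```text
the job is handed in; nothing more can be done
None
```

I've handed the job in, with no verdict back: both white mugs hang (hooks 2 and 3), the pin is in its vee rests, the toggle is on, the cover is shut, and the honey jar and lemon look unmoved in the final camera check.

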